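Fetch the forming die from behind the punches

ROBOT

A 7-joint arm with a two-finger parallel gripper is mounted at the origin on the work surface. World frame = base frame: x ahead of the robot, y to its left, z up, the work surface at z = 0. Lengths are in m, angles in rad, forces in N, time in s.
With the tool pointing down it reaches from about 0.425 to 0.925 m from the base axis. Payload 6.8 kg.
Tool frame: the origin (TCP) lies midway between the tips of the shut fingers; the grasp point (between the pads) lies 19 mm behind it; z points along the fingers, y is the line along which they close (so a half turn about z gives the same grasp; the last joint's range is limited). The gripper opens to 85 mm and grips with 20 to 120 N. Pads are 22 mm wide; open, the fingers measure 114 mm over their backs; the gripper's body (76 mm by 85 mm) begins 54 mm behind the grasp point. The pads swing forward as they close: fully open they stand 13 mm farther back than shut.
Start: joints at [-1.234, 0.477, 0.022, 1.555, -0.011, 1.109, -0.083], TCP at [0.29, 0.609, 0.231] pointing down, gripper open.
Joint ranges: [-2.96, 2.96], [-0.34, 2.1], [-1.41, 1.46], [0.24, 2.44], [-1.37, 4.51], [0.17, 1.92], [-2.96, 2.96]. Speed limits (rad/s): [2.39, 2.39, 3.14, 3.14, 3.14, 3.14, 3.14].

INTERFACE

Orientations are given as a unit quaternion [w, x, y, z].
In Python, from station import bot gives the robot as it stands.
- The arm moves only by the tool jog_arm, never from a script. Its argument "rows" is a list of rows, each an object of numbers: "fingers": the finger opening in mm, from 0 to 85.4; "x", "y", "z": the shift along the tool's x, y, z in mm; "ax", "ay", "az": the turn, a rotation vector about the tool's x, y, z in degrees. A call has exactly 8 rows; each row shifts and turns the commanded pose from where the row before left it, along the tool's axes as they then stand; what a row does not reach is not made up. A row lasts 1/10 s, in which the tool goes at most 50 mm and 8.59 degrees, less where a joint would pass 70% of its speed; a pose out of reach is approached as far as the arm can. A call with a gripper value outside its range is refused whole. The fingers move at their own pace and stop on an object; "force" is the grip in N (left out, the last holds). Time passes only in rows, so rows that do not move let the fingers close, or fill a call up. It gives the time, the measured TCP pose, the force, the opening and the grip force at its end, in the units of the state.
- bot.get_obs(): the state, without advancing time (a new reading comes with each control period).
- bot.read_camera(name): name is "scene" or "top" or "wrist"; returns a dict with "pixels" (384x512x3 uint8, red, green, blue), "vertical_fov" (degrees; the focal length in pixels is half the picture's height over the tangent of half this angle, whatever the lens; pixels are square), "cx", "cy" (the principal point, pixels), "world_from_camera" (4x4, takes a point from camera to world coordinates). Camera axes: x right, y down, z forward; pixel columns grow to the right and rows downward; lengths in m; the calibration is good to about 2 mm. A picture is of the moment at which its call begins. There is no depth.
- bot.hand_in(): hands the job in; it is judged then, once.
The state is a dict: "t": time; "q": joint angles; "joint_vel": joint speeds; "joint_torque": joint torques, N m; "eef_pos": TCP position; "tool_rot": TCP orientation; "contact_force": force on the tool from outside, world axes, zero at the start; "torque": the same for the moment, N m; "gripper_width": opening from 0.0 (shut) to 1.0 (fully open); "grasp_force": force on a finger pad.
Only numpy, scipy, OpenCV 4.12 (cv2) and the standard library are available. Lean on these libraries where they do the work, as an engineer would, in place of code of your own. Each camera call takes 0.05 s, during which the arm holds its last target. There are 200 camera calls.

TASK

Three punches stand round the aluminium forming die on the wooden rack and block it. Stand all three upright on the black mat, then lay the die flat on the slanted rest with one of its long sides against the ledge, about midway along it. After that put each punch back upright on the rack where it stood at the start, and let go of everything.

Things in the scene. Friction and masses are not known exactly. Their poses are not given: they have to be found in the camera images.
- punch_round_center (a point): steel forming punch standing upright on the rack, a round foot 44 mm across and 20 mm high, on it a plain round upright stem 18 mm in diameter (a collar 24 mm in diameter round the lowest 8 mm of the stem); 100 mm high in all, 0.25 to 0.42 kg. The point is on the axis half-way up (50 mm above its underside), z up along the stem. Grip it by the stem.
- punch_square_center (a point): steel forming punch standing upright on the rack, a square foot 38 x 38 mm and 20 mm high, on it a plain round upright stem 18 mm in diameter (a collar 24 mm in diameter round the lowest 8 mm of the stem); 100 mm high in all, 0.25 to 0.42 kg. The point is on the axis half-way up (50 mm above its underside), z up along the stem. Grip it by the stem.
- punch_star_center (a point): steel forming punch standing upright on the rack, a foot of five round lobes like a small blossom, 46 mm across and 20 mm high, on it a plain round upright stem 18 mm in diameter (a collar 24 mm in diameter round the lowest 8 mm of the stem); 100 mm high in all, 0.25 to 0.42 kg. The point is on the axis half-way up (50 mm above its underside), z up along the stem. Grip it by the stem.
- die_center (a point): forming die: plain aluminium block 40 (its x) x 56 (its y) x 36 mm high (its z) with a small brass blossom on top, 0.25 to 0.42 kg. It lies on the rack close to the back fence, one punch about 6 mm off each end and one about 5 mm in front of it. The point is the block's centre, 18 mm above its underside.
- rest_ledge (a point): slanted rest: fixed aluminium bed rising 20 degrees away from a steel ledge along its lower edge, ledge towards the robot. The point lies on the bed's surface at the middle of the ledge, where bed and ledge meet; its x runs up the slope, y along the ledge, z square to the bed. The bed is 140 mm wide and 106 mm long up the slope; the ledge stands 10 mm above the bed; the point is about 44 mm above the table.
- mat: side area: flat black rubber mat fixed to the table, 220 mm (its x) x 110 mm (its y), 4 mm thick; origin at the centre of its underside, on the table.
- rack: wooden storage rack on which punches and die stand: fixed board 170 mm (x) x 230 mm (y), top 8 mm above the table, with a fence along the far (+x) edge, from x = 70 to 80 mm and 33 mm above the table. On its two front corners (x = -60, y = +-90 mm) a small copper cutter ring is fixed, 22 mm high. Origin at the centre of its underside, on the table.
There are look-alikes about, which are no part of the job. What is shaped like the part that bears punch_star_center but yellow is not meant. What is shaped like the part that bears punch_square_center but yellow is not meant.

How it is judged:
On the way, in this order (a step that is already met when the one before it is completed fails the run):
1. all three punches stand upright and released on the black mat (x of punch_round_center in the frame of mat between -0.11 and 0.11 m and y of punch_round_center in the frame of mat between -0.055 and 0.055 m and z of punch_round_center in the frame of mat between 0.049 and 0.059 m and angle between each of punch_round_center, punch_square_center, punch_star_center's own z axis and vertical below 0.1 rad and contact force between the fingers and punch_round below 0.05 N and linear speed of each of punch_round, punch_square, punch_star below 0.02 m/s and angular speed of each of punch_round, punch_square, punch_star below 0.2 rad/s and x of punch_square_center in the frame of mat between -0.11 and 0.11 m and y of punch_square_center in the frame of mat between -0.055 and 0.055 m and z of punch_square_center in the frame of mat between 0.049 and 0.059 m and contact force between the fingers and punch_square below 0.05 N and x of punch_star_center in the frame of mat between -0.11 and 0.11 m and y of punch_star_center in the frame of mat between -0.055 and 0.055 m and z of punch_star_center in the frame of mat between 0.049 and 0.059 m and contact force between the fingers and punch_star below 0.05 N), for 0.2 s.
2. the die lies released on the slanted rest, flat on the bed and against the ledge (x of die_center in the frame of rest_ledge between 0.008 and 0.03 m and y of die_center in the frame of rest_ledge between -0.045 and 0.045 m and z of die_center in the frame of rest_ledge between 0.013 and 0.023 m and angle between the z axis of die_center and the z axis of rest_ledge, either way round below 0.12 rad and angle between the x axis of die_center and the x axis of rest_ledge, either way round below 0.25 rad and contact force between the fingers and die below 0.05 N and linear speed of die below 0.02 m/s and angular speed of die below 0.2 rad/s), for 0.3 s.
3. each punch stands upright again where it stood at the start, released (distance of each of punch_round_center, punch_square_center, punch_star_center from where it was at the start of the episode below 0.012 m and angle between each of punch_round_center, punch_square_center, punch_star_center's own z axis and vertical below 0.1 rad and contact force between the fingers and punch_round below 0.05 N and linear speed of each of punch_round, punch_square, punch_star below 0.02 m/s and angular speed of each of punch_round, punch_square, punch_star below 0.2 rad/s and contact force between the fingers and punch_square below 0.05 N and contact force between the fingers and punch_star below 0.05 N), for 0.2 s.
At the end, for the whole second after the job is handed in: Die flat on the rest (within 7 degrees), long side along the ledge (14 degrees), at most 10 mm from it, centre within 45 mm of the ledge's middle; each punch upright (6 degrees) within 12 mm of where it stood at the start; all released and at rest (all of step 2 and all of step 3); the robot touches nothing.
It also fails if it takes over 133 s, if anything falls off the work surface, if the arm or the gripper's body presses on something with over 40 N, if the wrist force passes 120 N, or if a joint passes its speed limit or range.

## Working session

There is one attempt and no reset: what is moved stays moved. The work goes in short steps, Python scripts to look and compute and a tool call to move; the robot and the scene stay as the last step left them, time stands still between calls to the robot, and variables do not carry over. Pictures are saved under pics/ and viewed, at most 14 in all, crops included, and the job is handed in when it is done.

Besides the shell and the picture viewer there is one more tool, called after "Call:" in YAML: its name, and indented under it one key for each argument. jog_arm: Moves the arm, as the interface text tells. Its arguments: {"type":"object","properties":{"rows":{"type":"array","items":{"type":"object","properties":{"fingers":{"type":"number"},"x":{"type":"number"},"y":{"type":"number"},"z":{"type":"number"},"ax":{"type":"number"},"ay":{"type":"number"},"az":{"type":"number"}}}},"force":{"type":"number"}},"required":["rows"]}

```bash
ls; mkdir -p pics
cat > h.py <<'E'
import numpy as np, cv2
from station import bot
from scipy.spatial.transform import Rotation as R
def cam(name,save=None):
    c=bot.read_camera(name); 
    if save: cv2.imwrite('pics/'+save+'.png',c['pixels'][:,:,::-1])
    return c
def f(c): return c['pixels'].shape[0]/2/np.tan(np.radians(c['vertical_fov'])/2)
def ray(c,u,v,z):
    T=np.array(c['world_from_camera']); d=T[:3,:3]@np.array([(u-c['cx'])/f(c),(v-c['cy'])/f(c),1]); o=T[:3,3]
    return o+d*(z-o[2])/d[2]
def proj(c,p):
    T=np.array(c['world_from_camera']); q=T[:3,:3].T@(np.array(p)-T[:3,3])
    return np.array([q[0]/q[2]*f(c)+c['cx'],q[1]/q[2]*f(c)+c['cy']])
def rot():
    w=bot.get_obs()['tool_rot']; return R.from_quat([w[1],w[2],w[3],w[0]]).as_matrix()
E
python3 - <<'E'
from h import *
s=cam('scene');t=cam('top');w=cam('wrist')
cv2.imwrite('pics/a_scene.png',s['pixels'][:,:,::-1])
cv2.imwrite('pics/a_top.png',cv2.resize(t['pixels'][:,:,::-1],(800,600),interpolation=cv2.INTER_CUBIC))
for c in (s,t,w): print(c['vertical_fov'],c['cx'],c['cy'],np.round(c['world_from_camera'],3).tolist())
o=bot.get_obs(); print(o); print(rot().round(3))
E
```

```text
pics
42.206074949115084 258.6588286206851 186.53907512282365 [[0.881, 0.345, -0.324, 0.942], [0.474, -0.652, 0.592, -0.624], [-0.007, -0.675, -0.738, 0.824], [0.0, 0.0, 0.0, 1.0]]
48.61609095948771 258.96338168991804 196.31160658317924 [[-0.01, -0.995, 0.097, 0.501], [-1.0, 0.007, -0.022, 0.018], [0.021, -0.097, -0.995, 1.15], [0.0, 0.0, 0.0, 1.0]]
65.27048509216203 258.2423041781748 190.61023324475914 [[0.429, 0.861, 0.272, 0.22], [0.903, -0.408, -0.132, 0.642], [-0.002, 0.302, -0.953, 0.372], [0.0, 0.0, 0.0, 1.0]]
{'t': 0.15, 'q': array([-1.23409299,  0.4776602 ,  0.02235015,  1.55619552, -0.01150253,
        1.10929971, -0.08311592]), 'joint_vel': array([ 0.0004895 , -0.00269185,  0.00056109, -0.00357339, -0.00152308,
        0.00105933, -0.0013981 ]), 'joint_torque': array([ 1.66288304e-03, -5.96926224e+01,  1.60984308e+00, -2.81491917e+01,
        1.26466400e-02,  6.47131863e-03,  7.35000071e-06]), 'eef_pos': array([0.29025263, 0.60891239, 0.23052778]), 'tool_rot': array([-1.08526761e-04,  2.20573725e-01,  9.75370041e-01, -7.09035190e-04]), 'contact_force': array([ 0.5724449 ,  0.6579295 , -1.10016297]), 'torque': array([ 0.02089397,  0.00119552, -0.04815563]), 'grasp_force': 0.0, 'gripper_width': 1.0008894803746116}
[[-0.903  0.43  -0.001]
 [ 0.43   0.903 -0.001]
 [-0.    -0.001 -1.   ]]
```

View pics/a_scene.png

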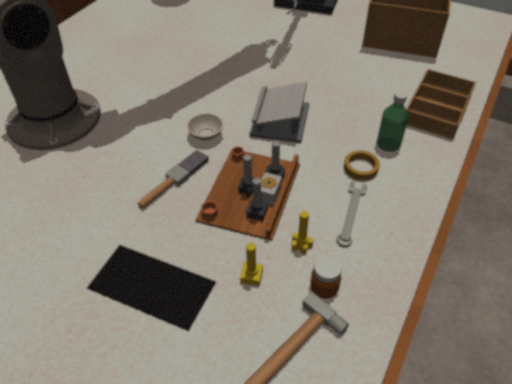

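View pics/a_top.png

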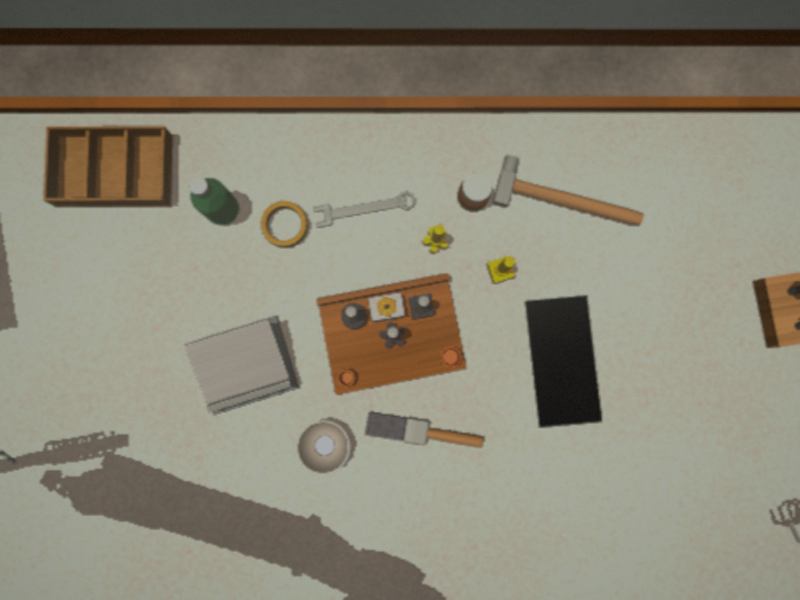

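Both views show the dark punches on the rack. In the 800x600 top picture, round is at (352,314), star in front at (393,334) and square at (424,303). The yellow look-alikes are the star at (437,238) and the square at (503,268), which I won't touch. The die with its brass blossom is at (387,307), the mat at (564,360) and the rest at (243,365).

Run:
```python
from h import *
s=cam('scene');t=cam('top')
a=cv2.resize(t['pixels'][170:260,198:304,::-1],None,fx=4,fy=4,interpolation=cv2.INTER_CUBIC)
b=cv2.resize(s['pixels'][145:241,195:305,::-1],None,fx=3.4,fy=3.4,interpolation=cv2.INTER_CUBIC)
o=np.zeros((370,800,3),np.uint8);o[:a.shape[0],:a.shape[1]]=a;o[:b.shape[0],425:425+b.shape[1]]=b
cv2.imwrite('pics/b.png',o)
# rack & mat contours from the top view
P=t['pixels'];hsv=cv2.cvtColor(P,cv2.COLOR_RGB2HSV)
def big(m,box):
    k=np.zeros_like(m);x0,y0,x1,y1=box;k[y0:y1,x0:x1]=m[y0:y1,x0:x1]
    k=cv2.morphologyEx(k,cv2.MORPH_CLOSE,np.ones((9,9),np.uint8))
    cs,_=cv2.findContours(k,cv2.RETR_EXTERNAL,cv2.CHAIN_APPROX_NONE);return max(cs,key=cv2.contourArea)
def rep(n,m,box,z):
    c=big(m,box)[:,0,:]
    w=np.array([ray(t,u,v,z)[:2] for u,v in c],np.float32)*1000
    r=cv2.minAreaRect(w);print(n,np.round(r[0],1),np.round(r[1],1),round(r[2],1),np.round(cv2.boxPoints(r)).tolist())
rep('mat',((hsv[...,2]<50)*255).astype(np.uint8),(325,180,395,285),.004)
rep('rack',((hsv[...,1]>120)*255).astype(np.uint8),(195,172,305,256),.008)
rep('bed',((hsv[...,2]>120)&(hsv[...,1]<40)&(P[...,0].astype(int)>P[...,1]-2)).astype(np.uint8)*255,(110,195,200,270),.06)
```

```text
mat [ 518.3 -280.3] [214.6 105.4] 4.6 [[407.0, -236.0], [416.0, -341.0], [629.0, -324.0], [621.0, -219.0]]
rack [568.2  16.3] [166.3 229.2] 10.8 [[465.0, 113.0], [508.0, -112.0], [671.0, -81.0], [628.0, 144.0]]
bed [519.3 261.2] [229.4 188. ] 89.6 [[424.0, 147.0], [612.0, 146.0], [614.0, 375.0], [426.0, 377.0]]
```

View pics/b.png

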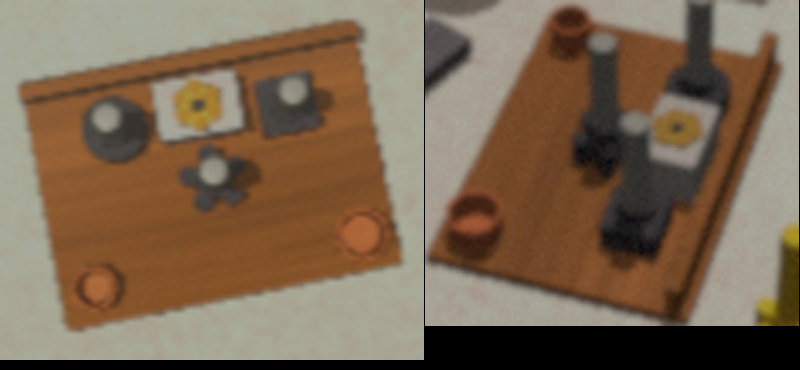

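The crop confirms the choice. In its left half the dark round, star and square feet have stem tops at (108,118), (213,171) and (294,92), and the die is at (198,105). Next I'll compute positions.

Run:
```python
from h import *
t=cam('top');s=cam('scene')
for n,u,v in (('round',108,118),('star',213,171),('square',294,92)):
    p=ray(t,198+(u+.5)/4-.5,170+(v+.5)/4-.5,.108);print(n,p.round(4),proj(s,p).round(1))
p=ray(t,198+198.5/4-.5,170+105.5/4-.5,.046);print('die',p.round(4))
for n,u,v in (('star',602-425,44),('sq',634-425,124)):print(n,195+u/3.4,145+v/3.4)
```

```text
round [0.5969 0.0794 0.108 ] [274.6 142.1]
star [0.5637 0.0151 0.108 ] [246.2 155.7]
square [ 0.6121 -0.0352  0.108 ] [255.1 179.3]
die [0.6106 0.0244 0.046 ]
star 247.05882352941177 157.94117647058823
sq 256.47058823529414 181.47058823529412
```

Call:
jog_arm:
  rows:
    - {"az":-8,"fingers":45}
    - {"az":-8}
    - {"az":-8}
    - {"az":-8}
    - {"az":-4.3}
    - {"x":-30,"y":-40}
    - {"x":-30,"y":-40}
    - {"x":-30,"y":-40}
  force: 40

```text
invalid input
```

Call:
jog_arm:
  rows:
    - {"fingers":45,"x":0,"y":0,"z":0,"ax":0,"ay":0,"az":-8}
    - {"fingers":45,"x":0,"y":0,"z":0,"ax":0,"ay":0,"az":-8}
    - {"fingers":45,"x":0,"y":0,"z":0,"ax":0,"ay":0,"az":-8}
    - {"fingers":45,"x":0,"y":0,"z":0,"ax":0,"ay":0,"az":-8}
    - {"fingers":45,"x":0,"y":0,"z":0,"ax":0,"ay":0,"az":-4}
    - {"fingers":45,"x":-30,"y":-40,"z":0,"ax":0,"ay":0,"az":0}
    - {"fingers":45,"x":-30,"y":-40,"z":0,"ax":0,"ay":0,"az":0}
    - {"fingers":45,"x":-30,"y":-40,"z":0,"ax":0,"ay":0,"az":0}
  force: 40

```text
t: 1.15
eef_pos: [0.4018, 0.5066, 0.2313]
tool_rot: [0.0, -0.092, 0.996, 0.0]
contact_force: [-0.3, -0.5, 0.1]
gripper_width: 0.526
grasp_force: 0.0
```

Call:
jog_arm:
  rows:
    - {"fingers":45,"x":-9,"y":-48,"z":0,"ax":0,"ay":0,"az":0}
    - {"fingers":45,"x":-9,"y":-48,"z":0,"ax":0,"ay":0,"az":0}
    - {"fingers":45,"x":-9,"y":-48,"z":0,"ax":0,"ay":0,"az":0}
    - {"fingers":45,"x":-9,"y":-48,"z":0,"ax":0,"ay":0,"az":0}
    - {"fingers":45,"x":-9,"y":-48,"z":0,"ax":0,"ay":0,"az":0}
    - {"fingers":45,"x":-9,"y":-48,"z":0,"ax":0,"ay":0,"az":0}
    - {"fingers":45,"x":-9,"y":-48,"z":0,"ax":0,"ay":0,"az":0}
    - {"fingers":45,"x":-9,"y":-48,"z":0,"ax":0,"ay":0,"az":0}

```text
t: 1.95
eef_pos: [0.5422, 0.1415, 0.2316]
tool_rot: [0.0, -0.092, 0.996, 0.0]
contact_force: [0.8, 1.1, 0.1]
gripper_width: 0.529
grasp_force: 0.0
```

Call:
jog_arm:
  rows:
    - {"fingers":45,"x":0,"y":-48,"z":0,"ax":0,"ay":0,"az":0}
    - {"fingers":45,"x":0,"y":-48,"z":0,"ax":0,"ay":0,"az":0}
    - {"fingers":45,"x":0,"y":-30,"z":0,"ax":0,"ay":0,"az":0}
    - {"fingers":45,"x":0,"y":0,"z":0,"ax":0,"ay":0,"az":0}
    - {"fingers":45,"x":0,"y":0,"z":0,"ax":0,"ay":0,"az":0}
    - {"fingers":45,"x":0,"y":0,"z":0,"ax":0,"ay":0,"az":0}
    - {"fingers":45,"x":0,"y":0,"z":0,"ax":0,"ay":0,"az":0}
    - {"fingers":45,"x":0,"y":0,"z":0,"ax":0,"ay":0,"az":0}

```text
t: 2.75
eef_pos: [0.5646, 0.0208, 0.2313]
tool_rot: [-0.0, -0.093, 0.996, 0.0]
contact_force: [-0.7, -0.2, 0.4]
gripper_width: 0.524
grasp_force: 0.0
```

Run:
```python
from h import *
w=cam('wrist'); print(bot.get_obs()['eef_pos'].round(4),rot().round(3).tolist())
cv2.imwrite('pics/c.png',cv2.resize(w['pixels'][:,:,::-1],(768,576),interpolation=cv2.INTER_CUBIC))
for p in ([.597,.0794,.108],[.5637,.0151,.108],[.6121,-.0352,.108],[.6106,.0244,.046]): print((proj(w,p)*1.5).round(1))
```

```text
[0.5646 0.0206 0.2313] [[-0.983, -0.184, -0.0], [-0.184, 0.983, 0.0], [0.0, 0.0, -1.0]]
[467.6 341.2]
[378.6 274.4]
[287.5 331.9]
[381.  311.4]
```

View pics/c.png

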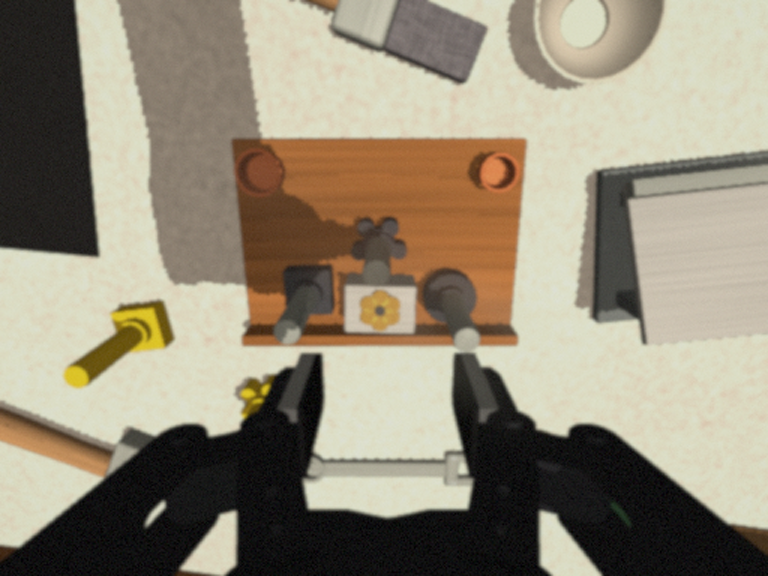

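The wrist view shows the stem tops at (467,340) round, (376,272) star and (288,330) square. These match the predictions within 2-3 px, and the rack edges run level, so the yaw is right. I'll take the star first.

Call:
jog_arm:
  rows:
    - {"fingers":45,"x":1,"y":-6.5,"z":40,"ax":0,"ay":0,"az":0}
    - {"fingers":45,"x":0,"y":0,"z":45,"ax":0,"ay":0,"az":0}
    - {"fingers":45,"x":0,"y":0,"z":45,"ax":0,"ay":0,"az":0}
    - {"fingers":45,"x":0,"y":0,"z":39,"ax":0,"ay":0,"az":0}
    - {"fingers":45,"x":0,"y":0,"z":0,"ax":0,"ay":0,"az":0}
    - {"fingers":8,"x":0,"y":0,"z":0,"ax":0,"ay":0,"az":0}
    - {"fingers":8,"x":0,"y":0,"z":0,"ax":0,"ay":0,"az":0}
    - {"fingers":8,"x":0,"y":0,"z":0,"ax":0,"ay":0,"az":0}

```text
t: 3.6
eef_pos: [0.5665, 0.0131, 0.0645]
tool_rot: [0.002, -0.092, 0.996, 0.0]
contact_force: [0.5, -0.2, 1.6]
gripper_width: 0.2
grasp_force: 39.2
```

Call:
jog_arm:
  rows:
    - {"fingers":8,"x":0,"y":0,"z":-35,"ax":0,"ay":0,"az":0}
    - {"fingers":8,"x":0,"y":0,"z":-35,"ax":0,"ay":0,"az":0}
    - {"fingers":8,"x":24,"y":-39,"z":0,"ax":0,"ay":0,"az":0}
    - {"fingers":8,"x":24,"y":-39,"z":0,"ax":0,"ay":0,"az":0}
    - {"fingers":8,"x":24,"y":-39,"z":0,"ax":0,"ay":0,"az":0}
    - {"fingers":8,"x":24,"y":-39,"z":0,"ax":0,"ay":0,"az":0}
    - {"fingers":8,"x":24,"y":-39,"z":0,"ax":0,"ay":0,"az":0}
    - {"fingers":8,"x":24,"y":-39,"z":0,"ax":0,"ay":0,"az":0}

```text
t: 4.4
eef_pos: [0.4656, -0.2451, 0.1339]
tool_rot: [0.001, -0.092, 0.996, -0.0]
contact_force: [0.7, -0.7, -3.0]
gripper_width: 0.197
grasp_force: 39.5
```

Call:
jog_arm:
  rows:
    - {"fingers":8,"x":24,"y":-39,"z":0,"ax":0,"ay":0,"az":0}
    - {"fingers":8,"x":0,"y":0,"z":0,"ax":0,"ay":0,"az":0}
    - {"fingers":8,"x":0,"y":0,"z":0,"ax":0,"ay":0,"az":0}
    - {"fingers":8,"x":0,"y":0,"z":0,"ax":0,"ay":0,"az":0}
    - {"fingers":8,"x":0,"y":0,"z":30,"ax":0,"ay":0,"az":0}
    - {"fingers":8,"x":0,"y":0,"z":25,"ax":0,"ay":0,"az":0}
    - {"fingers":8,"x":0,"y":0,"z":0,"ax":0,"ay":0,"az":0}
    - {"fingers":8,"x":0,"y":0,"z":0,"ax":0,"ay":0,"az":0}

```text
t: 5.2
eef_pos: [0.4501, -0.285, 0.0776]
tool_rot: [-0.0, -0.093, 0.996, 0.0]
contact_force: [0.5, -0.7, -1.3]
gripper_width: 0.198
grasp_force: 39.6
```

Run:
```python
from h import *
print(bot.get_obs()['eef_pos'].round(4),rot().round(3).tolist())
w=cam('wrist');s=cam('scene')
o=np.zeros((400,800,3),np.uint8);a=cv2.resize(w['pixels'][:,:,::-1],(512,384));o[:384,:512]=a
b=cv2.resize(s['pixels'][200:344,80:224,::-1],(288,288),interpolation=cv2.INTER_CUBIC);o[:288,512:]=b
cv2.imwrite('pics/d.png',o)
```

```text
[ 0.4501 -0.285   0.0776] [[-0.983, -0.184, -0.0], [-0.184, 0.983, 0.001], [0.0, 0.001, -1.0]]
```

View pics/d.png

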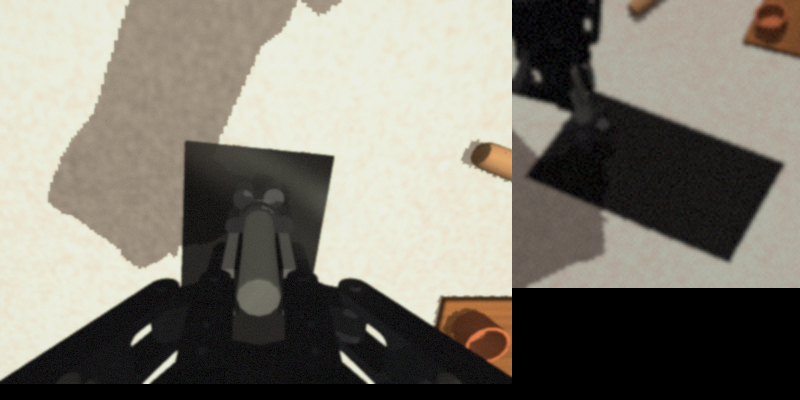

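Call:
jog_arm:
  rows:
    - {"fingers":8,"x":0,"y":0,"z":10,"ax":0,"ay":0,"az":0}
    - {"fingers":8,"x":0,"y":0,"z":4,"ax":0,"ay":0,"az":0}
    - {"fingers":8,"x":0,"y":0,"z":2,"ax":0,"ay":0,"az":0}
    - {"fingers":8,"x":0,"y":0,"z":1,"ax":0,"ay":0,"az":0}
    - {"fingers":8,"x":0,"y":0,"z":0,"ax":0,"ay":0,"az":0}
    - {"fingers":8,"x":0,"y":0,"z":0,"ax":0,"ay":0,"az":0}
    - {"fingers":8,"x":0,"y":0,"z":0,"ax":0,"ay":0,"az":0}
    - {"fingers":8,"x":0,"y":0,"z":0,"ax":0,"ay":0,"az":0}

```text
t: 6.1
eef_pos: [0.4494, -0.2861, 0.0606]
tool_rot: [-0.0, -0.092, 0.996, 0.0]
contact_force: [-2.8, 1.8, 5.4]
gripper_width: 0.195
grasp_force: 40.5
```

Call:
jog_arm:
  rows:
    - {"fingers":45,"x":0,"y":0,"z":0,"ax":0,"ay":0,"az":0}
    - {"fingers":45,"x":0,"y":0,"z":0,"ax":0,"ay":0,"az":0}
    - {"fingers":45,"x":0,"y":0,"z":0,"ax":0,"ay":0,"az":0}
    - {"fingers":45,"x":0,"y":0,"z":-10,"ax":0,"ay":0,"az":0}
    - {"fingers":45,"x":0,"y":0,"z":-40,"ax":0,"ay":0,"az":0}
    - {"fingers":45,"x":0,"y":0,"z":-40,"ax":0,"ay":0,"az":0}
    - {"fingers":45,"x":0,"y":0,"z":-30,"ax":0,"ay":0,"az":0}
    - {"fingers":45,"x":0,"y":0,"z":0,"ax":0,"ay":0,"az":0}

```text
t: 6.9
eef_pos: [0.4521, -0.2878, 0.1853]
tool_rot: [0.004, -0.091, 0.996, -0.002]
contact_force: [0.1, -0.8, -0.4]
gripper_width: 0.525
grasp_force: 0.0
```

Call:
jog_arm:
  rows:
    - {"fingers":45,"x":-29.4,"y":31,"z":0,"ax":0,"ay":0,"az":0}
    - {"fingers":45,"x":-29.4,"y":31,"z":0,"ax":0,"ay":0,"az":0}
    - {"fingers":45,"x":-29.4,"y":31,"z":0,"ax":0,"ay":0,"az":0}
    - {"fingers":45,"x":-29.4,"y":31,"z":0,"ax":0,"ay":0,"az":0}
    - {"fingers":45,"x":-29.4,"y":31,"z":0,"ax":0,"ay":0,"az":0}
    - {"fingers":45,"x":-29.4,"y":31,"z":0,"ax":0,"ay":0,"az":0}
    - {"fingers":45,"x":-29.4,"y":31,"z":0,"ax":0,"ay":0,"az":0}
    - {"fingers":45,"x":0,"y":0,"z":0,"ax":0,"ay":0,"az":0}

```text
t: 7.7
eef_pos: [0.6147, -0.0272, 0.1797]
tool_rot: [0.001, -0.096, 0.995, 0.002]
contact_force: [-1.2, 0.4, -1.0]
gripper_width: 0.529
grasp_force: 0.0
```

Run:
```python
from h import *
print(bot.get_obs()['eef_pos'].round(4))
w=cam('wrist');s=cam('scene')
o=np.zeros((400,800,3),np.uint8);a=cv2.resize(w['pixels'][:,:,::-1],(512,384));o[:384,:512]=a
b=cv2.resize(s['pixels'][200:344,80:224,::-1],(288,288),interpolation=cv2.INTER_CUBIC);o[:288,512:]=b
cv2.imwrite('pics/e.png',o)
print(proj(w,[.6121,-.0352,.108]),proj(w,[.597,.0794,.108]))
```

```text
[ 0.6147 -0.0272  0.1797]
[248.34307863 198.94151256] [399.73793318 207.87667483]
```

View pics/e.png

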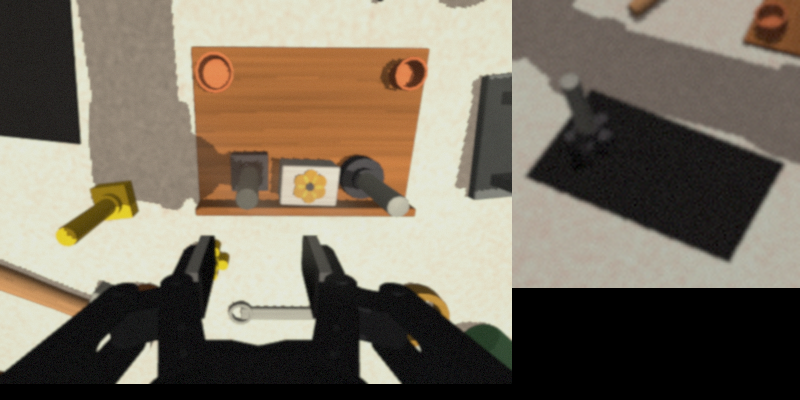

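The scene crop (right side of the picture) shows the star upright on the mat. The square's stem top is at (247,197), within 2 px of the prediction, so I'll grip the square next.

Call:
jog_arm:
  rows:
    - {"fingers":45,"x":5,"y":-7.4,"z":0,"ax":0,"ay":0,"az":0}
    - {"fingers":45,"x":0,"y":0,"z":40,"ax":0,"ay":0,"az":0}
    - {"fingers":45,"x":0,"y":0,"z":40,"ax":0,"ay":0,"az":0}
    - {"fingers":45,"x":0,"y":0,"z":35,"ax":0,"ay":0,"az":0}
    - {"fingers":45,"x":0,"y":0,"z":0,"ax":0,"ay":0,"az":0}
    - {"fingers":8,"x":0,"y":0,"z":0,"ax":0,"ay":0,"az":0}
    - {"fingers":8,"x":0,"y":0,"z":0,"ax":0,"ay":0,"az":0}
    - {"fingers":8,"x":0,"y":0,"z":0,"ax":0,"ay":0,"az":0}

```text
t: 8.6
eef_pos: [0.6098, -0.0442, 0.0673]
tool_rot: [0.002, -0.091, 0.996, -0.0]
contact_force: [-0.1, -1.4, 0.9]
gripper_width: 0.197
grasp_force: 41.5
```

Run:
```python
from h import *
o=bot.get_obs();print(o['eef_pos'].round(4),rot().round(3).tolist(),o['grasp_force'])
```

```text
[ 0.6098 -0.0442  0.0673] [[-0.983, -0.182, 0.003], [-0.182, 0.983, -0.0], [-0.003, -0.001, -1.0]] 41.47589921951294
```

Call:
jog_arm:
  rows:
    - {"fingers":8,"x":0,"y":0,"z":-35,"ax":0,"ay":0,"az":0}
    - {"fingers":8,"x":0,"y":0,"z":-35,"ax":0,"ay":0,"az":0}
    - {"fingers":8,"x":10.6,"y":-37,"z":0,"ax":0,"ay":0,"az":0}
    - {"fingers":8,"x":10.6,"y":-37,"z":0,"ax":0,"ay":0,"az":0}
    - {"fingers":8,"x":10.6,"y":-37,"z":0,"ax":0,"ay":0,"az":0}
    - {"fingers":8,"x":10.6,"y":-37,"z":0,"ax":0,"ay":0,"az":0}
    - {"fingers":8,"x":10.6,"y":-37,"z":0,"ax":0,"ay":0,"az":0}
    - {"fingers":8,"x":10.6,"y":-37,"z":0,"ax":0,"ay":0,"az":0}

```text
t: 9.4
eef_pos: [0.5865, -0.275, 0.1365]
tool_rot: [0.001, -0.092, 0.996, -0.0]
contact_force: [0.5, -0.2, -3.3]
gripper_width: 0.195
grasp_force: 41.2
```

Call:
jog_arm:
  rows:
    - {"fingers":8,"x":0,"y":0,"z":0,"ax":0,"ay":0,"az":0}
    - {"fingers":8,"x":0,"y":0,"z":0,"ax":0,"ay":0,"az":0}
    - {"fingers":8,"x":0,"y":0,"z":25,"ax":0,"ay":0,"az":0}
    - {"fingers":8,"x":0,"y":0,"z":25,"ax":0,"ay":0,"az":0}
    - {"fingers":8,"x":0,"y":0,"z":10,"ax":0,"ay":0,"az":0}
    - {"fingers":8,"x":0,"y":0,"z":0,"ax":0,"ay":0,"az":0}
    - {"fingers":8,"x":0,"y":0,"z":0,"ax":0,"ay":0,"az":0}
    - {"fingers":8,"x":0,"y":0,"z":0,"ax":0,"ay":0,"az":0}

```text
t: 10.2
eef_pos: [0.5878, -0.2735, 0.0768]
tool_rot: [0.001, -0.092, 0.996, -0.001]
contact_force: [-0.5, 0.8, -3.2]
gripper_width: 0.195
grasp_force: 41.0
```

Call:
jog_arm:
  rows:
    - {"fingers":8,"x":0,"y":0,"z":9,"ax":0,"ay":0,"az":0}
    - {"fingers":8,"x":0,"y":0,"z":4,"ax":0,"ay":0,"az":0}
    - {"fingers":8,"x":0,"y":0,"z":1,"ax":0,"ay":0,"az":0}
    - {"fingers":8,"x":0,"y":0,"z":0,"ax":0,"ay":0,"az":0}
    - {"fingers":8,"x":0,"y":0,"z":0,"ax":0,"ay":0,"az":0}
    - {"fingers":8,"x":0,"y":0,"z":0,"ax":0,"ay":0,"az":0}
    - {"fingers":8,"x":0,"y":0,"z":0,"ax":0,"ay":0,"az":0}
    - {"fingers":8,"x":0,"y":0,"z":0,"ax":0,"ay":0,"az":0}

```text
t: 11.0
eef_pos: [0.5869, -0.2741, 0.063]
tool_rot: [0.0, -0.091, 0.996, -0.0]
contact_force: [-4.8, 1.0, 11.1]
gripper_width: 0.195
grasp_force: 42.6
```

Call:
jog_arm:
  rows:
    - {"fingers":8,"x":0,"y":0,"z":-0.7,"ax":0,"ay":0,"az":0}
    - {"fingers":45,"x":0,"y":0,"z":0,"ax":0,"ay":0,"az":0}
    - {"fingers":45,"x":0,"y":0,"z":0,"ax":0,"ay":0,"az":0}
    - {"fingers":45,"x":0,"y":0,"z":0,"ax":0,"ay":0,"az":0}
    - {"fingers":45,"x":0,"y":0,"z":-30,"ax":0,"ay":0,"az":0}
    - {"fingers":45,"x":0,"y":0,"z":-45,"ax":0,"ay":0,"az":0}
    - {"fingers":45,"x":0,"y":0,"z":-45,"ax":0,"ay":0,"az":0}
    - {"fingers":45,"x":0,"y":0,"z":0,"ax":0,"ay":0,"az":0}

```text
t: 11.8
eef_pos: [0.5906, -0.2752, 0.189]
tool_rot: [0.005, -0.091, 0.996, -0.003]
contact_force: [0.5, -0.8, -0.9]
gripper_width: 0.525
grasp_force: 0.0
```

Call:
jog_arm:
  rows:
    - {"fingers":45,"x":-9.4,"y":43.2,"z":0,"ax":0,"ay":0,"az":0}
    - {"fingers":45,"x":-9.4,"y":43.2,"z":0,"ax":0,"ay":0,"az":0}
    - {"fingers":45,"x":-9.4,"y":43.2,"z":0,"ax":0,"ay":0,"az":0}
    - {"fingers":45,"x":-9.4,"y":43.2,"z":0,"ax":0,"ay":0,"az":0}
    - {"fingers":45,"x":-9.4,"y":43.2,"z":0,"ax":0,"ay":0,"az":0}
    - {"fingers":45,"x":-9.4,"y":43.2,"z":0,"ax":0,"ay":0,"az":0}
    - {"fingers":45,"x":-9.4,"y":43.2,"z":0,"ax":0,"ay":0,"az":0}
    - {"fingers":45,"x":-9.4,"y":43.2,"z":0,"ax":0,"ay":0,"az":0}

```text
t: 12.6
eef_pos: [0.5973, 0.082, 0.1817]
tool_rot: [0.0, -0.092, 0.996, 0.0]
contact_force: [1.3, -0.1, -0.4]
gripper_width: 0.526
grasp_force: 0.0
```

Call:
jog_arm:
  rows:
    - {"fingers":45,"x":0,"y":0,"z":0,"ax":0,"ay":0,"az":0}
    - {"fingers":45,"x":0,"y":0,"z":0,"ax":0,"ay":0,"az":0}
    - {"fingers":45,"x":0,"y":0,"z":0,"ax":0,"ay":0,"az":0}
    - {"fingers":45,"x":0,"y":0,"z":0,"ax":0,"ay":0,"az":0}
    - {"fingers":45,"x":0,"y":0,"z":0,"ax":0,"ay":0,"az":0}
    - {"fingers":45,"x":0,"y":0,"z":0,"ax":0,"ay":0,"az":0}
    - {"fingers":45,"x":0,"y":0,"z":0,"ax":0,"ay":0,"az":0}
    - {"fingers":45,"x":0,"y":0,"z":0,"ax":0,"ay":0,"az":0}

```text
t: 13.4
eef_pos: [0.5976, 0.08, 0.182]
tool_rot: [0.0, -0.091, 0.996, 0.0]
contact_force: [-0.6, -1.1, 0.3]
gripper_width: 0.53
grasp_force: 0.0
```

Run:
```python
from h import *
print(bot.get_obs()['eef_pos'].round(4),rot().round(3).tolist())
w=cam('wrist');s=cam('scene')
o=np.zeros((400,800,3),np.uint8);a=cv2.resize(w['pixels'][:,:,::-1],(512,384));o[:384,:512]=a
b=cv2.resize(s['pixels'][200:344,80:224,::-1],(288,288),interpolation=cv2.INTER_CUBIC);o[:288,512:]=b
cv2.imwrite('pics/f.png',o)
print(proj(w,[.597,.0794,.108]))
```

```text
[0.5976 0.08   0.182 ] [[-0.983, -0.182, 0.0], [-0.182, 0.983, 0.0], [-0.0, 0.0, -1.0]]
[257.78799428 202.34419022]
```

View pics/f.png

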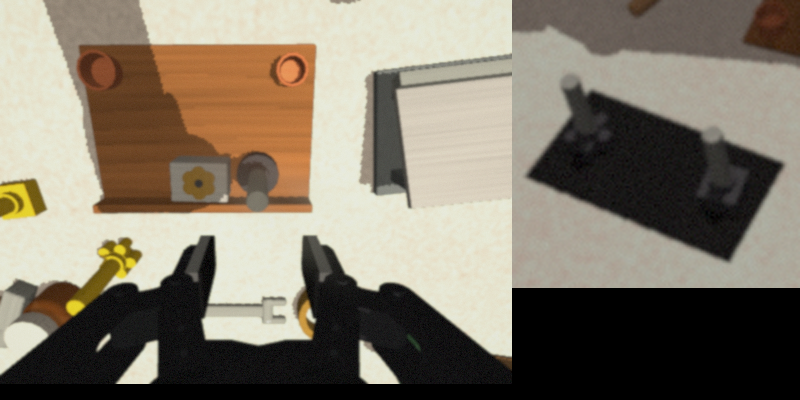

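Star and square both stand on the mat. The round's stem top is at (258,200), centred between the fingers, so I'll descend and grip.

Call:
jog_arm:
  rows:
    - {"fingers":45,"x":1,"y":-0.5,"z":37,"ax":0,"ay":0,"az":0}
    - {"fingers":45,"x":0,"y":0,"z":40,"ax":0,"ay":0,"az":0}
    - {"fingers":45,"x":0,"y":0,"z":40,"ax":0,"ay":0,"az":0}
    - {"fingers":45,"x":0,"y":0,"z":0,"ax":0,"ay":0,"az":0}
    - {"fingers":45,"x":0,"y":0,"z":0,"ax":0,"ay":0,"az":0}
    - {"fingers":8,"x":0,"y":0,"z":0,"ax":0,"ay":0,"az":0}
    - {"fingers":8,"x":0,"y":0,"z":0,"ax":0,"ay":0,"az":0}
    - {"fingers":8,"x":0,"y":0,"z":0,"ax":0,"ay":0,"az":0}

```text
t: 14.3
eef_pos: [0.5985, 0.0796, 0.0674]
tool_rot: [0.002, -0.091, 0.996, 0.0]
contact_force: [-0.6, -1.4, 8.0]
gripper_width: 0.199
grasp_force: 39.2
```

Call:
jog_arm:
  rows:
    - {"fingers":8,"x":0,"y":0,"z":-35,"ax":0,"ay":0,"az":0}
    - {"fingers":8,"x":0,"y":0,"z":-35,"ax":0,"ay":0,"az":0}
    - {"fingers":8,"x":16.1,"y":-37.6,"z":0,"ax":0,"ay":0,"az":0}
    - {"fingers":8,"x":16.1,"y":-37.6,"z":0,"ax":0,"ay":0,"az":0}
    - {"fingers":8,"x":16.1,"y":-37.6,"z":0,"ax":0,"ay":0,"az":0}
    - {"fingers":8,"x":16.1,"y":-37.6,"z":0,"ax":0,"ay":0,"az":0}
    - {"fingers":8,"x":16.1,"y":-37.6,"z":0,"ax":0,"ay":0,"az":0}
    - {"fingers":8,"x":16.1,"y":-37.6,"z":0,"ax":0,"ay":0,"az":0}

```text
t: 15.1
eef_pos: [0.5421, -0.1613, 0.1355]
tool_rot: [0.0, -0.092, 0.996, 0.0]
contact_force: [0.8, 0.1, -3.0]
gripper_width: 0.2
grasp_force: 39.8
```

Call:
jog_arm:
  rows:
    - {"fingers":8,"x":16.1,"y":-37.6,"z":0,"ax":0,"ay":0,"az":0}
    - {"fingers":8,"x":16.1,"y":-37.6,"z":0,"ax":0,"ay":0,"az":0}
    - {"fingers":8,"x":16.1,"y":-37.6,"z":0,"ax":0,"ay":0,"az":0}
    - {"fingers":8,"x":0,"y":0,"z":0,"ax":0,"ay":0,"az":0}
    - {"fingers":8,"x":0,"y":0,"z":0,"ax":0,"ay":0,"az":0}
    - {"fingers":8,"x":0,"y":0,"z":0,"ax":0,"ay":0,"az":0}
    - {"fingers":8,"x":0,"y":0,"z":0,"ax":0,"ay":0,"az":0}
    - {"fingers":8,"x":0,"y":0,"z":0,"ax":0,"ay":0,"az":0}

```text
t: 15.9
eef_pos: [0.5165, -0.2783, 0.135]
tool_rot: [0.0, -0.093, 0.996, 0.0]
contact_force: [0.1, -0.5, -3.1]
gripper_width: 0.201
grasp_force: 39.9
```

Call:
jog_arm:
  rows:
    - {"fingers":8,"x":0,"y":0,"z":25,"ax":0,"ay":0,"az":0}
    - {"fingers":8,"x":0,"y":0,"z":25,"ax":0,"ay":0,"az":0}
    - {"fingers":8,"x":0,"y":0,"z":15,"ax":0,"ay":0,"az":0}
    - {"fingers":8,"x":0,"y":0,"z":5,"ax":0,"ay":0,"az":0}
    - {"fingers":8,"x":0,"y":0,"z":3,"ax":0,"ay":0,"az":0}
    - {"fingers":8,"x":0,"y":0,"z":0.7,"ax":0,"ay":0,"az":0}
    - {"fingers":8,"x":0,"y":0,"z":0,"ax":0,"ay":0,"az":0}
    - {"fingers":8,"x":0,"y":0,"z":0,"ax":0,"ay":0,"az":0}

```text
t: 16.7
eef_pos: [0.5155, -0.2789, 0.0635]
tool_rot: [-0.0, -0.092, 0.996, 0.001]
contact_force: [-7.8, 3.9, 15.2]
gripper_width: 0.198
grasp_force: 41.7
```

Call:
jog_arm:
  rows:
    - {"fingers":8,"x":0,"y":0,"z":-1.3,"ax":0,"ay":0,"az":0}
    - {"fingers":45,"x":0,"y":0,"z":0,"ax":0,"ay":0,"az":0}
    - {"fingers":45,"x":0,"y":0,"z":0,"ax":0,"ay":0,"az":0}
    - {"fingers":45,"x":0,"y":0,"z":0,"ax":0,"ay":0,"az":0}
    - {"fingers":45,"x":0,"y":0,"z":-30,"ax":0,"ay":0,"az":0}
    - {"fingers":45,"x":0,"y":0,"z":-45,"ax":0,"ay":0,"az":0}
    - {"fingers":45,"x":0,"y":0,"z":-45,"ax":0,"ay":0,"az":0}
    - {"fingers":45,"x":0,"y":0,"z":-45,"ax":0,"ay":0,"az":0}

```text
t: 17.5
eef_pos: [0.5158, -0.2796, 0.2293]
tool_rot: [-0.0, -0.092, 0.996, -0.0]
contact_force: [1.4, -0.2, 0.1]
gripper_width: 0.525
grasp_force: 0.0
```

Call:
jog_arm:
  rows:
    - {"fingers":84,"x":-19,"y":44,"z":0,"ax":0,"ay":0,"az":0}
    - {"fingers":84,"x":-19,"y":44,"z":0,"ax":0,"ay":0,"az":0}
    - {"fingers":84,"x":-19,"y":44,"z":0,"ax":0,"ay":0,"az":0}
    - {"fingers":84,"x":-19,"y":44,"z":0,"ax":0,"ay":0,"az":0}
    - {"fingers":84,"x":-19,"y":44,"z":0,"ax":0,"ay":0,"az":0}
    - {"fingers":84,"x":-19,"y":44,"z":0,"ax":0,"ay":0,"az":0}
    - {"fingers":84,"x":-19,"y":44,"z":0,"ax":0,"ay":0,"az":0}
    - {"fingers":84,"x":-19,"y":44,"z":0,"ax":0,"ay":0,"az":0}

```text
t: 18.3
eef_pos: [0.6015, 0.096, 0.2277]
tool_rot: [0.0, -0.091, 0.996, -0.0]
contact_force: [1.0, -0.8, 0.2]
gripper_width: 0.981
grasp_force: 0.0
```

Call:
jog_arm:
  rows:
    - {"fingers":84,"x":0,"y":0,"z":0,"ax":0,"ay":0,"az":0}
    - {"fingers":84,"x":0,"y":0,"z":0,"ax":0,"ay":0,"az":0}
    - {"fingers":84,"x":0,"y":0,"z":0,"ax":0,"ay":0,"az":0}
    - {"fingers":84,"x":0,"y":0,"z":0,"ax":0,"ay":0,"az":0}
    - {"fingers":84,"x":0,"y":0,"z":0,"ax":0,"ay":0,"az":0}
    - {"fingers":84,"x":0,"y":0,"z":0,"ax":0,"ay":0,"az":0}
    - {"fingers":84,"x":0,"y":0,"z":0,"ax":0,"ay":0,"az":0}
    - {"fingers":84,"x":0,"y":0,"z":0,"ax":0,"ay":0,"az":0}

```text
t: 19.1
eef_pos: [0.6012, 0.094, 0.2277]
tool_rot: [0.0, -0.091, 0.996, 0.0]
contact_force: [0.5, -0.3, -1.3]
gripper_width: 0.982
grasp_force: 0.0
```

Run:
```python
from h import *
import pickle
print(bot.get_obs()['eef_pos'].round(4),rot().round(3).tolist())
w=cam('wrist');s=cam('scene');pickle.dump({k:np.array(v) for k,v in w.items()},open('g.pkl','wb'))
o=np.zeros((480,800,3),np.uint8);a=cv2.resize(w['pixels'][:,:,::-1],(640,480),interpolation=cv2.INTER_CUBIC);o[:480,:640]=a
b=s['pixels'][200:344,70:230,::-1];o[:144,640:]=b
cv2.imwrite('pics/g.png',o)
```

```text
[0.6012 0.094  0.2277] [[-0.983, -0.182, 0.0], [-0.182, 0.983, 0.0], [-0.0, 0.0, -1.0]]
```

View pics/g.png

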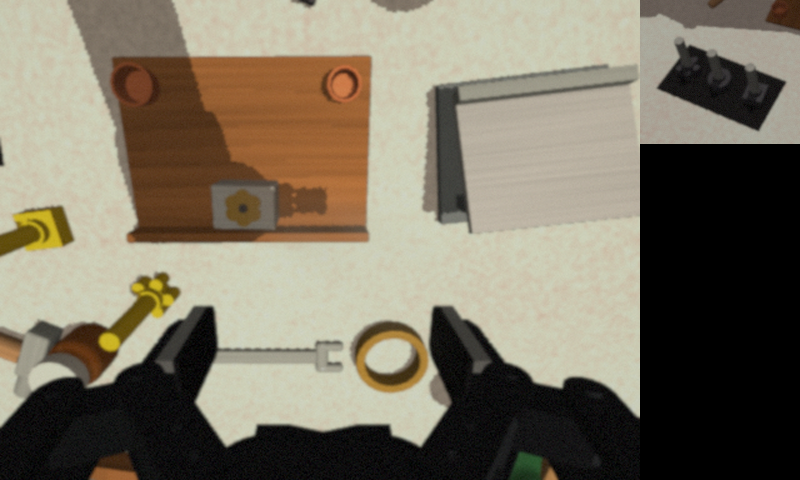

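All three punches stand upright on the mat (inset). The die's top is at (244,206), aligned with the rack. The rest's bed corners are at about (458,101) by the ledge and (471,233) at the top, and the ledge runs to (637,80).

Run:
```python
from h import *
import pickle
w=pickle.load(open('g.pkl','rb'));t=cam('top')
W=lambda u,v,z:ray(w,(u+.5)/1.25-.5,(v+.5)/1.25-.5,z)
for u,v in ((211,182),(277,182),(277,230),(214,230),(244.5,206)):print('die',W(u,v,.044).round(4))
a=W(458,101,.044);b=W(637,80,.044);c=W(471,233,.0803)
print('ledge R',a.round(4),b.round(4),'yaw of y',np.degrees(np.arctan2(*(b-a)[1::-1])),'top R',c.round(4),'xdir',np.degrees(np.arctan2(*(c-a)[1::-1])),np.linalg.norm((c-a)))
# top-view edges
o=np.zeros((480,560,3),np.uint8)
cv2.imwrite('pics/h.png',cv2.resize(t['pixels'][195:270,112:202,::-1],None,fx=7,fy=7,interpolation=cv2.INTER_CUBIC))
```

```text
die [ 0.5927 -0.0068  0.044 ]
die [0.5821 0.0496 0.044 ]
die [0.6252 0.056  0.044 ]
die [0.6356 0.     0.044 ]
die [0.6085 0.0244 0.044 ]
ledge R [0.4895 0.1851 0.044 ] [0.4478 0.3219 0.044 ] yaw of y 106.94832478342998 top R [0.5877 0.2127 0.0803] xdir 15.672105603671776 0.10827270560003728
```

View pics/h.png

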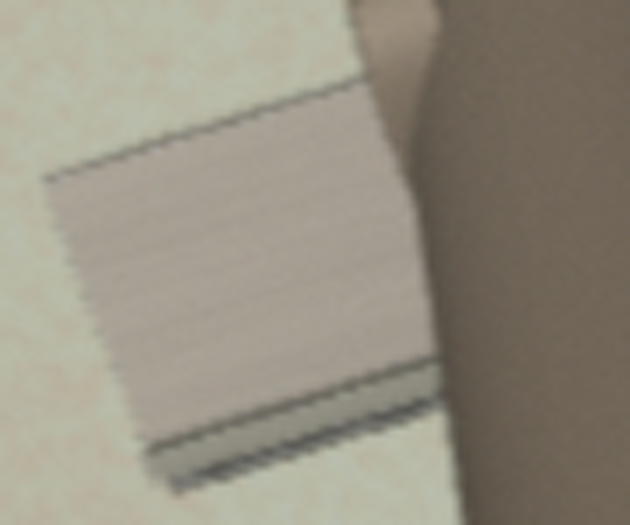

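Call:
jog_arm:
  rows:
    - {"fingers":84,"x":2.7,"y":-35,"z":40,"ax":0,"ay":0,"az":0}
    - {"fingers":84,"x":2.8,"y":-34.7,"z":35,"ax":0,"ay":0,"az":0}
    - {"fingers":84,"x":0,"y":0,"z":40,"ax":0,"ay":0,"az":0}
    - {"fingers":84,"x":0,"y":0,"z":35,"ax":0,"ay":0,"az":0}
    - {"fingers":84,"x":0,"y":0,"z":0,"ax":0,"ay":0,"az":0}
    - {"fingers":84,"x":0,"y":0,"z":0,"ax":0,"ay":0,"az":0}
    - {"fingers":84,"x":0,"y":0,"z":0,"ax":0,"ay":0,"az":0}
    - {"fingers":84,"x":0,"y":0,"z":0,"ax":0,"ay":0,"az":0}

```text
t: 20.05
eef_pos: [0.6098, 0.0272, 0.0823]
tool_rot: [0.002, -0.092, 0.996, 0.0]
contact_force: [0.3, 0.5, -0.1]
gripper_width: 0.98
grasp_force: 0.0
```

Run:
```python
from h import *
t=cam('top')
T=lambda u,v,z:ray(t,112+(u+.5)/7-.5,195+(v+.5)/7-.5,z)
L=T(150,450,.044);Rr=T(437,357,.044);A=T(46,178,.0803);B=T(365,78,.0803)
print(L.round(4),Rr.round(4),A.round(4),B.round(4))
print(np.degrees(np.arctan2(*(L-Rr)[1::-1])),np.degrees(np.arctan2(*(A-B)[1::-1])),np.degrees(np.arctan2(*(A-L)[1::-1])),np.linalg.norm(A-B),np.linalg.norm(A-L))
print(bot.get_obs()['eef_pos'])
```

```text
[0.4508 0.3179 0.044 ] [0.4836 0.2136 0.044 ] [0.5491 0.3468 0.0803] [0.584  0.2339 0.0803]
107.45035348405138 107.1711936815436 16.39200980479473 0.11818942495778603 0.10865461783739674
[0.60956631 0.02712274 0.08202445]
```

Call:
jog_arm:
  rows:
    - {"fingers":84,"x":1.5,"y":-2.5,"z":20,"ax":0,"ay":0,"az":0}
    - {"fingers":84,"x":0,"y":0,"z":25,"ax":0,"ay":0,"az":0}
    - {"fingers":84,"x":0,"y":0,"z":20,"ax":0,"ay":0,"az":0}
    - {"fingers":84,"x":0,"y":0,"z":6,"ax":0,"ay":0,"az":0}
    - {"fingers":84,"x":0,"y":0,"z":0,"ax":0,"ay":0,"az":0}
    - {"fingers":45,"x":0,"y":0,"z":0,"ax":0,"ay":0,"az":0}
    - {"fingers":45,"x":0,"y":0,"z":0,"ax":0,"ay":0,"az":0}
    - {"fingers":45,"x":0,"y":0,"z":0,"ax":0,"ay":0,"az":0}
  force: 50

```text
t: 20.9
eef_pos: [0.6085, 0.024, 0.0106]
tool_rot: [0.001, -0.091, 0.996, -0.0]
contact_force: [-0.3, -0.3, 6.0]
gripper_width: 0.647
grasp_force: 54.7
```

Call:
jog_arm:
  rows:
    - {"fingers":45,"x":0,"y":0,"z":0,"ax":0,"ay":0,"az":0}
    - {"fingers":45,"x":0,"y":0,"z":0,"ax":0,"ay":0,"az":0}
    - {"fingers":45,"x":0,"y":0,"z":0,"ax":0,"ay":0,"az":0}
    - {"fingers":45,"x":0,"y":0,"z":-10,"ax":0,"ay":0,"az":0}
    - {"fingers":45,"x":0,"y":0,"z":-40,"ax":0,"ay":0,"az":0}
    - {"fingers":45,"x":0,"y":0,"z":-50,"ax":0,"ay":0,"az":0}
    - {"fingers":45,"x":0,"y":0,"z":-50,"ax":0,"ay":0,"az":0}
    - {"fingers":45,"x":0,"y":0,"z":0,"ax":0,"ay":0,"az":0}

```text
t: 21.7
eef_pos: [0.6118, 0.0244, 0.1671]
tool_rot: [0.007, -0.091, 0.996, 0.0]
contact_force: [1.8, -0.7, -2.6]
gripper_width: 0.649
grasp_force: 54.9
```

Call:
jog_arm:
  rows:
    - {"fingers":45,"x":15,"y":41.5,"z":0,"ax":0,"ay":0,"az":0}
    - {"fingers":45,"x":15,"y":41.5,"z":0,"ax":0,"ay":0,"az":0}
    - {"fingers":45,"x":15,"y":41.5,"z":0,"ax":0,"ay":0,"az":0}
    - {"fingers":45,"x":15,"y":41.5,"z":0,"ax":0,"ay":0,"az":0}
    - {"fingers":45,"x":15,"y":41.5,"z":0,"ax":0,"ay":0,"az":0}
    - {"fingers":45,"x":15,"y":41.5,"z":0,"ax":0,"ay":0,"az":0}
    - {"fingers":45,"x":0,"y":0,"z":0,"ax":0,"ay":0,"az":-3.2}
    - {"fingers":45,"x":0,"y":0,"z":0,"ax":0,"ay":0,"az":-3.3}

```text
t: 22.5
eef_pos: [0.4714, 0.254, 0.1586]
tool_rot: [-0.001, -0.151, 0.989, -0.0]
contact_force: [1.2, -0.8, -2.9]
gripper_width: 0.647
grasp_force: 54.9
```

Call:
jog_arm:
  rows:
    - {"fingers":45,"x":0,"y":0,"z":0,"ax":0,"ay":-5,"az":0}
    - {"fingers":45,"x":0,"y":0,"z":0,"ax":0,"ay":-5,"az":0}
    - {"fingers":45,"x":0,"y":0,"z":0,"ax":0,"ay":-5,"az":0}
    - {"fingers":45,"x":0,"y":0,"z":0,"ax":0,"ay":-5,"az":0}
    - {"fingers":45,"x":0,"y":0,"z":0,"ax":0,"ay":0,"az":0}
    - {"fingers":45,"x":0,"y":0,"z":0,"ax":0,"ay":0,"az":0}
    - {"fingers":45,"x":0,"y":0,"z":0,"ax":0,"ay":0,"az":0}
    - {"fingers":45,"x":0,"y":0,"z":0,"ax":0,"ay":0,"az":0}

```text
t: 23.3
eef_pos: [0.4743, 0.2527, 0.1593]
tool_rot: [0.172, -0.145, 0.974, 0.026]
contact_force: [-0.2, -0.4, -2.6]
gripper_width: 0.65
grasp_force: 54.9
```

```bash
cat > rest.py <<'E'
from h import *
p0=np.array([.4709,.2512,.044]);y=np.radians(17);s=np.radians(20)
u=np.array([np.cos(y),np.sin(y),0]);k=np.array([0,0,1.])
X=np.cos(s)*u+np.sin(s)*k;Z=-np.sin(s)*u+np.cos(s)*k;Y=np.cross(Z,X)
def go(x,h):  # die centre at slope x, underside h above bed
    M=rot();o=bot.get_obs();tgt=p0+x*X+(h+.018-.0154)*Z
    Rd=np.c_[-X,Y,-Z]
    print('eef',o['eef_pos'].round(4),'shift mm',(M.T@(tgt-o['eef_pos'])*1000).round(1),'turn deg',np.degrees(R.from_matrix(M.T@Rd).as_rotvec()).round(1))
E
python3 -c "
from rest import *
go(.022,.04)"
```

```text
eef [0.4743 0.2527 0.1593] shift mm [20.9 -0.5 64.5] turn deg [ 0. -0. -0.]
```

Call:
jog_arm:
  rows:
    - {"fingers":45,"x":7,"y":-0.5,"z":21,"ax":0,"ay":0,"az":0}
    - {"fingers":45,"x":7,"y":0,"z":22,"ax":0,"ay":0,"az":0}
    - {"fingers":45,"x":7,"y":0,"z":21,"ax":0,"ay":0,"az":0}
    - {"fingers":45,"x":0,"y":0,"z":0,"ax":0,"ay":0,"az":0}
    - {"fingers":45,"x":0,"y":0,"z":0,"ax":0,"ay":0,"az":0}
    - {"fingers":45,"x":0,"y":0,"z":15,"ax":0,"ay":0,"az":0}
    - {"fingers":45,"x":0,"y":0,"z":0,"ax":0,"ay":0,"az":0}
    - {"fingers":45,"x":0,"y":0,"z":0,"ax":0,"ay":0,"az":0}

```text
t: 24.1
eef_pos: [0.481, 0.2544, 0.0786]
tool_rot: [0.172, -0.145, 0.974, 0.026]
contact_force: [-0.2, -0.5, -3.0]
gripper_width: 0.649
grasp_force: 54.7
```

```bash
python3 -c "
from rest import *
go(.022,.0)
w=cam('wrist');s=cam('scene')
o=np.zeros((400,800,3),np.uint8);o[:384,:512]=w['pixels'][:,:,::-1]
o[:288,512:]=cv2.resize(s['pixels'][70:166,225:321,::-1],(288,288),interpolation=cv2.INTER_CUBIC)
cv2.imwrite('pics/i.png',o)
for q in (0,.07,-.07): print(proj(w,p0+q*Y).round(1))
"
```

```text
eef [0.481  0.2544 0.0786] shift mm [-0.2 -0.1 26.3] turn deg [ 0.   0.1 -0. ]
[258.  194.8]
[374.4 194.9]
[141.6 194.7]
```

View pics/i.png

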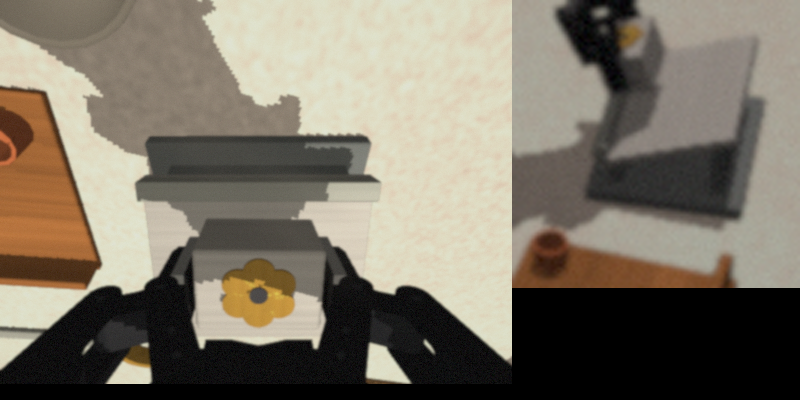

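The die is centred laterally (bed 145–372, die at 259). The bed/ledge line lies at v=200, about 5 px further uphill than predicted, so I'll aim 4 mm higher up the slope and lower gently.

Call:
jog_arm:
  rows:
    - {"fingers":45,"x":-4,"y":0,"z":8,"ax":0,"ay":0,"az":0}
    - {"fingers":45,"x":0,"y":0,"z":8,"ax":0,"ay":0,"az":0}
    - {"fingers":45,"x":0,"y":0,"z":4,"ax":0,"ay":0,"az":0}
    - {"fingers":45,"x":0,"y":0,"z":2,"ax":0,"ay":0,"az":0}
    - {"fingers":45,"x":0,"y":0,"z":0,"ax":0,"ay":0,"az":0}
    - {"fingers":45,"x":0,"y":0,"z":0,"ax":0,"ay":0,"az":0}
    - {"fingers":45,"x":0,"y":0,"z":0,"ax":0,"ay":0,"az":0}
    - {"fingers":45,"x":0,"y":0,"z":0,"ax":0,"ay":0,"az":0}

```text
t: 25.0
eef_pos: [0.4912, 0.2575, 0.0585]
tool_rot: [0.172, -0.146, 0.974, 0.026]
contact_force: [-0.1, -0.4, -3.3]
gripper_width: 0.647
grasp_force: 54.9
```

Call:
jog_arm:
  rows:
    - {"fingers":45,"x":0,"y":0,"z":1.5,"ax":0,"ay":0,"az":0}
    - {"fingers":45,"x":0,"y":0,"z":1,"ax":0,"ay":0,"az":0}
    - {"fingers":45,"x":0,"y":0,"z":0.5,"ax":0,"ay":0,"az":0}
    - {"fingers":45,"x":0,"y":0,"z":0,"ax":0,"ay":0,"az":0}
    - {"fingers":45,"x":0,"y":0,"z":0,"ax":0,"ay":0,"az":0}
    - {"fingers":45,"x":0,"y":0,"z":0,"ax":0,"ay":0,"az":0}
    - {"fingers":45,"x":0,"y":0,"z":0,"ax":0,"ay":0,"az":0}
    - {"fingers":45,"x":0,"y":0,"z":0,"ax":0,"ay":0,"az":0}

```text
t: 25.8
eef_pos: [0.4922, 0.2577, 0.0555]
tool_rot: [0.172, -0.146, 0.974, 0.026]
contact_force: [0.4, -0.1, -3.7]
gripper_width: 0.649
grasp_force: 54.9
```

Call:
jog_arm:
  rows:
    - {"fingers":45,"x":0,"y":0,"z":1,"ax":0,"ay":0,"az":0}
    - {"fingers":45,"x":0,"y":0,"z":0.6,"ax":0,"ay":0,"az":0}
    - {"fingers":45,"x":0,"y":0,"z":0.4,"ax":0,"ay":0,"az":0}
    - {"fingers":45,"x":0,"y":0,"z":0,"ax":0,"ay":0,"az":0}
    - {"fingers":45,"x":0,"y":0,"z":0,"ax":0,"ay":0,"az":0}
    - {"fingers":45,"x":0,"y":0,"z":0,"ax":0,"ay":0,"az":0}
    - {"fingers":45,"x":0,"y":0,"z":0,"ax":0,"ay":0,"az":0}
    - {"fingers":45,"x":0,"y":0,"z":0,"ax":0,"ay":0,"az":0}

```text
t: 26.6
eef_pos: [0.4927, 0.2579, 0.054]
tool_rot: [0.172, -0.146, 0.974, 0.026]
contact_force: [-4.3, -2.2, 6.3]
gripper_width: 0.652
grasp_force: 56.2
```

Call:
jog_arm:
  rows:
    - {"fingers":45,"x":0,"y":0,"z":0.7,"ax":0,"ay":0,"az":0}
    - {"fingers":45,"x":0,"y":0,"z":0.5,"ax":0,"ay":0,"az":0}
    - {"fingers":45,"x":0,"y":0,"z":0,"ax":0,"ay":0,"az":0}
    - {"fingers":45,"x":0,"y":0,"z":0,"ax":0,"ay":0,"az":0}
    - {"fingers":45,"x":0,"y":0,"z":0,"ax":0,"ay":0,"az":0}
    - {"fingers":45,"x":0,"y":0,"z":0,"ax":0,"ay":0,"az":0}
    - {"fingers":45,"x":0,"y":0,"z":0,"ax":0,"ay":0,"az":0}
    - {"fingers":45,"x":0,"y":0,"z":0,"ax":0,"ay":0,"az":0}

```text
t: 27.4
eef_pos: [0.4927, 0.2579, 0.054]
tool_rot: [0.172, -0.146, 0.974, 0.026]
contact_force: [-15.1, -5.6, 25.3]
gripper_width: 0.65
grasp_force: 58.7
```

Call:
jog_arm:
  rows:
    - {"fingers":45,"x":0,"y":0,"z":-1,"ax":0,"ay":0,"az":0}
    - {"fingers":45,"x":1,"y":0,"z":0,"ax":0,"ay":0,"az":0}
    - {"fingers":45,"x":0.5,"y":0,"z":0,"ax":0,"ay":0,"az":0}
    - {"fingers":45,"x":0,"y":0,"z":0,"ax":0,"ay":0,"az":0}
    - {"fingers":80,"x":0,"y":0,"z":0,"ax":0,"ay":0,"az":0}
    - {"fingers":80,"x":0,"y":0,"z":0,"ax":0,"ay":0,"az":0}
    - {"fingers":80,"x":0,"y":0,"z":0,"ax":0,"ay":0,"az":0}
    - {"fingers":80,"x":0,"y":0,"z":0,"ax":0,"ay":0,"az":0}

```text
t: 28.2
eef_pos: [0.4916, 0.2576, 0.0528]
tool_rot: [0.172, -0.146, 0.974, 0.026]
contact_force: [0.9, -0.0, 0.4]
gripper_width: 0.937
grasp_force: 0.0
```

Call:
jog_arm:
  rows:
    - {"fingers":80,"x":0,"y":0,"z":-10,"ax":0,"ay":0,"az":0}
    - {"fingers":80,"x":0,"y":0,"z":-30,"ax":0,"ay":0,"az":0}
    - {"fingers":80,"x":0,"y":0,"z":-45,"ax":0,"ay":0,"az":0}
    - {"fingers":80,"x":0,"y":0,"z":-45,"ax":0,"ay":0,"az":0}
    - {"fingers":80,"x":0,"y":0,"z":0,"ax":0,"ay":0,"az":0}
    - {"fingers":80,"x":0,"y":0,"z":0,"ax":0,"ay":0,"az":0}
    - {"fingers":80,"x":0,"y":0,"z":0,"ax":0,"ay":0,"az":0}
    - {"fingers":80,"x":0,"y":0,"z":0,"ax":0,"ay":0,"az":0}

```text
t: 29.0
eef_pos: [0.4486, 0.244, 0.1737]
tool_rot: [0.171, -0.146, 0.974, 0.025]
contact_force: [0.9, 0.3, 0.1]
gripper_width: 0.941
grasp_force: 0.0
```

```bash
python3 -c "
from rest import *
go(.022,.13)
w=cam('wrist');s=cam('scene')
o=np.zeros((400,800,3),np.uint8);o[:384,:512]=w['pixels'][:,:,::-1]
o[:288,512:]=cv2.resize(s['pixels'][70:166,225:321,::-1],(288,288),interpolation=cv2.INTER_CUBIC)
cv2.imwrite('pics/j.png',o)
"
```

```text
eef [0.4486 0.244  0.1737] shift mm [ 0.3  0.4 -2.7] turn deg [-0.  -0.1  0. ]
```

View pics/j.png

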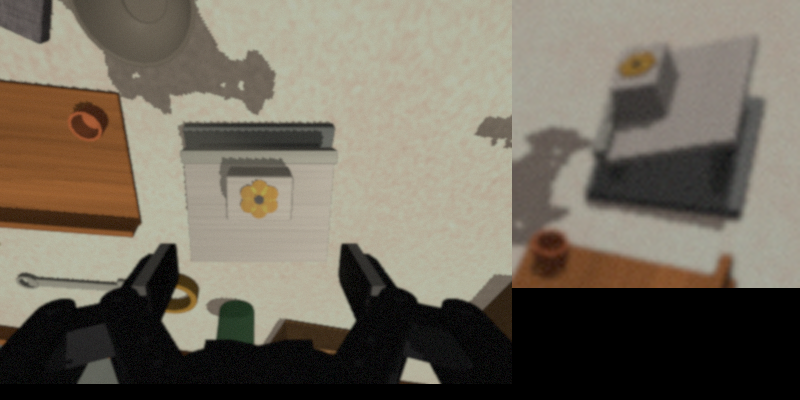

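The die lies flat on the bed. Its top runs from (227,177) to (292,220), its front face meets the ledge line at v≈163, and it is centred. I'll check that in numbers.

```bash
python3 -c "
from rest import *
w=cam('wrist');T=np.array(w['world_from_camera'])
def pl(u,v,h):
    d=T[:3,:3]@np.array([(u-w['cx'])/f(w),(v-w['cy'])/f(w),1]);o=T[:3,3];q=p0+h*Z
    p=o+d*((q-o)@Z)/(d@Z)-p0; return (np.array([p@X,p@Y])*1000).round(1)
print('ledge foot',pl(258,163,0),'bed ends',pl(185,163,0),pl(334,163,0),'bed top',pl(259,262,0))
for u,v in ((229,177),(291,177),(291,220),(228,218)):print(pl(u,v,.036))
print('eef',bot.get_obs()['eef_pos'])
"
```

```text
ledge foot [ 2.9 -0.4] bed ends [  3. -68.] [ 2.7 69.9] bed top [106.6   0.8]
[  6.8 -24. ]
[ 6.7 26.5]
[44.6 27.9]
[ 42.8 -25.8]
eef [0.44867763 0.2442957  0.17392242]
```

The die centre is about 22 mm up from the ledge foot (limit 30) and about 1 mm off midway, so step 2 holds. Now I'll straighten the tool and bring the round back.

Call:
jog_arm:
  rows:
    - {"fingers":80,"x":0,"y":0,"z":-5,"ax":0,"ay":5,"az":0}
    - {"fingers":80,"x":0,"y":0,"z":-5,"ax":0,"ay":5,"az":0}
    - {"fingers":80,"x":0,"y":0,"z":0,"ax":0,"ay":5,"az":0}
    - {"fingers":80,"x":0,"y":0,"z":0,"ax":0,"ay":5,"az":0}
    - {"fingers":80,"x":0,"y":0,"z":0,"ax":0,"ay":0,"az":6.5}
    - {"fingers":45,"x":2.5,"y":-43.9,"z":0,"ax":0,"ay":0,"az":0}
    - {"fingers":45,"x":2.5,"y":-43.9,"z":0,"ax":0,"ay":0,"az":0}
    - {"fingers":45,"x":2.5,"y":-43.9,"z":0,"ax":0,"ay":0,"az":0}

```text
t: 29.95
eef_pos: [0.4627, 0.1115, 0.1838]
tool_rot: [-0.001, -0.092, 0.996, -0.0]
contact_force: [0.2, 0.2, -1.7]
gripper_width: 0.528
grasp_force: 0.0
```

Call:
jog_arm:
  rows:
    - {"fingers":45,"x":2.5,"y":-43.9,"z":0,"ax":0,"ay":0,"az":0}
    - {"fingers":45,"x":2.5,"y":-43.9,"z":0,"ax":0,"ay":0,"az":0}
    - {"fingers":45,"x":2.5,"y":-43.9,"z":0,"ax":0,"ay":0,"az":0}
    - {"fingers":45,"x":2.5,"y":-43.9,"z":0,"ax":0,"ay":0,"az":0}
    - {"fingers":45,"x":2.5,"y":-43.9,"z":0,"ax":0,"ay":0,"az":0}
    - {"fingers":45,"x":2.5,"y":-43.9,"z":0,"ax":0,"ay":0,"az":0}
    - {"fingers":45,"x":2.5,"y":-43.9,"z":0,"ax":0,"ay":0,"az":0}
    - {"fingers":45,"x":2.5,"y":-43.9,"z":0,"ax":0,"ay":0,"az":0}

```text
t: 30.75
eef_pos: [0.5071, -0.2379, 0.1838]
tool_rot: [-0.001, -0.092, 0.996, 0.0]
contact_force: [0.9, 0.0, -0.1]
gripper_width: 0.53
grasp_force: 0.0
```

Call:
jog_arm:
  rows:
    - {"fingers":45,"x":2.5,"y":-40,"z":0,"ax":0,"ay":0,"az":0}
    - {"fingers":45,"x":0,"y":0,"z":0,"ax":0,"ay":0,"az":0}
    - {"fingers":45,"x":0,"y":0,"z":0,"ax":0,"ay":0,"az":0}
    - {"fingers":45,"x":0,"y":0,"z":0,"ax":0,"ay":0,"az":0}
    - {"fingers":45,"x":0,"y":0,"z":0,"ax":0,"ay":0,"az":0}
    - {"fingers":45,"x":0,"y":0,"z":0,"ax":0,"ay":0,"az":0}
    - {"fingers":45,"x":0,"y":0,"z":0,"ax":0,"ay":0,"az":0}
    - {"fingers":45,"x":0,"y":0,"z":0,"ax":0,"ay":0,"az":0}

```text
t: 31.55
eef_pos: [0.5122, -0.2756, 0.1847]
tool_rot: [0.0, -0.092, 0.996, 0.0]
contact_force: [-0.5, -0.3, 0.6]
gripper_width: 0.524
grasp_force: 0.0
```

```bash
cat > d.py <<'E'
from h import *
import sys
tgt=np.array([float(a) for a in sys.argv[1:4]]);M=rot();o=bot.get_obs()
Rd=R.from_euler('z',10.5,degrees=True).as_matrix()@np.diag([-1,1,-1])
print('eef',o['eef_pos'].round(4),'shift',(M.T@(tgt-o['eef_pos'])*1000).round(1),'turn',np.degrees(R.from_matrix(M.T@Rd).as_rotvec()).round(1))
E
python3 d.py .5155 -.2790 .0635; python3 -c "
from h import *
w=cam('wrist','k');print([proj(w,p).round(1) for p in ([.5155,-.279,.104],[.4494,-.2861,.104],[.5869,-.2741,.104])])"
```

```text
eef [ 0.5122 -0.2756  0.1847] shift [ -2.6  -4.  121.2] turn [0. 0. 0.]
[array([253.4, 203.4]), array([260.2, 117.2]), array([244.1, 281. ])]
```

View pics/k.png

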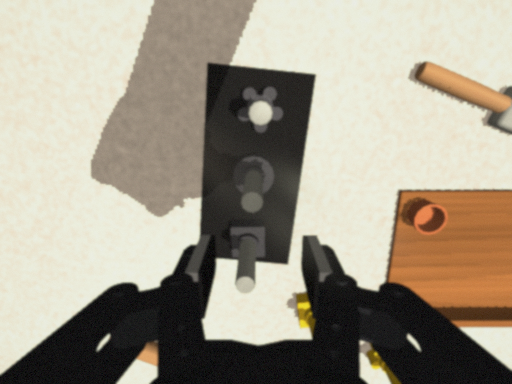

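Star (261,112), round (253,201) and square (246,284) all stand on the mat and match my recorded release points within 2–3 mm. I'll grip the round at its recorded pose.

Call:
jog_arm:
  rows:
    - {"fingers":45,"x":-2.6,"y":-4,"z":35,"ax":0,"ay":0,"az":0}
    - {"fingers":45,"x":0,"y":0,"z":40,"ax":0,"ay":0,"az":0}
    - {"fingers":45,"x":0,"y":0,"z":35,"ax":0,"ay":0,"az":0}
    - {"fingers":45,"x":0,"y":0,"z":11,"ax":0,"ay":0,"az":0}
    - {"fingers":45,"x":0,"y":0,"z":0,"ax":0,"ay":0,"az":0}
    - {"fingers":8,"x":0,"y":0,"z":0,"ax":0,"ay":0,"az":0}
    - {"fingers":8,"x":0,"y":0,"z":0,"ax":0,"ay":0,"az":0}
    - {"fingers":8,"x":0,"y":0,"z":0,"ax":0,"ay":0,"az":0}
  force: 40

```text
t: 32.4
eef_pos: [0.5168, -0.2802, 0.0657]
tool_rot: [0.002, -0.092, 0.996, -0.001]
contact_force: [-0.2, -0.9, 5.0]
gripper_width: 0.197
grasp_force: 39.3
```

```bash
python3 d.py .5985 .0796 .0685
```

```text
eef [ 0.5168 -0.2802  0.0657] shift [-145.9  338.9   -3.1] turn [-0.1  0.2  0. ]
```

Call:
jog_arm:
  rows:
    - {"fingers":8,"x":0,"y":0,"z":-35,"ax":0,"ay":0,"az":0}
    - {"fingers":8,"x":0,"y":0,"z":-35,"ax":0,"ay":0,"az":0}
    - {"fingers":8,"x":-16.2,"y":37.6,"z":0,"ax":0,"ay":0,"az":0}
    - {"fingers":8,"x":-16.2,"y":37.6,"z":0,"ax":0,"ay":0,"az":0}
    - {"fingers":8,"x":-16.2,"y":37.6,"z":0,"ax":0,"ay":0,"az":0}
    - {"fingers":8,"x":-16.2,"y":37.6,"z":0,"ax":0,"ay":0,"az":0}
    - {"fingers":8,"x":-16.2,"y":37.6,"z":0,"ax":0,"ay":0,"az":0}
    - {"fingers":8,"x":-16.2,"y":37.6,"z":0,"ax":0,"ay":0,"az":0}

```text
t: 33.2
eef_pos: [0.5697, -0.0383, 0.1341]
tool_rot: [0.0, -0.092, 0.996, -0.0]
contact_force: [0.6, -0.1, -2.6]
gripper_width: 0.198
grasp_force: 39.8
```

Call:
jog_arm:
  rows:
    - {"fingers":8,"x":-16.2,"y":37.6,"z":0,"ax":0,"ay":0,"az":0}
    - {"fingers":8,"x":-16.2,"y":37.6,"z":0,"ax":0,"ay":0,"az":0}
    - {"fingers":8,"x":-16.2,"y":37.6,"z":0,"ax":0,"ay":0,"az":0}
    - {"fingers":8,"x":0,"y":0,"z":0,"ax":0,"ay":0,"az":0}
    - {"fingers":8,"x":0,"y":0,"z":20,"ax":0,"ay":0,"az":0}
    - {"fingers":8,"x":0,"y":0,"z":20,"ax":0,"ay":0,"az":0}
    - {"fingers":8,"x":0,"y":0,"z":10,"ax":0,"ay":0,"az":0}
    - {"fingers":8,"x":0,"y":0,"z":0,"ax":0,"ay":0,"az":0}

```text
t: 34.0
eef_pos: [0.5957, 0.0794, 0.0823]
tool_rot: [-0.002, -0.092, 0.996, -0.0]
contact_force: [-0.9, 0.6, -3.8]
gripper_width: 0.2
grasp_force: 39.8
```

Call:
jog_arm:
  rows:
    - {"fingers":8,"x":0,"y":0,"z":0,"ax":0,"ay":0,"az":0}
    - {"fingers":8,"x":0,"y":0,"z":0,"ax":0,"ay":0,"az":0}
    - {"fingers":8,"x":0,"y":0,"z":0,"ax":0,"ay":0,"az":0}
    - {"fingers":8,"x":0,"y":0,"z":0,"ax":0,"ay":0,"az":0}
    - {"fingers":8,"x":0,"y":0,"z":0,"ax":0,"ay":0,"az":0}
    - {"fingers":8,"x":0,"y":0,"z":0,"ax":0,"ay":0,"az":0}
    - {"fingers":8,"x":0,"y":0,"z":0,"ax":0,"ay":0,"az":0}
    - {"fingers":8,"x":0,"y":0,"z":0,"ax":0,"ay":0,"az":0}

```text
t: 34.8
eef_pos: [0.597, 0.0799, 0.0836]
tool_rot: [-0.0, -0.092, 0.996, 0.0]
contact_force: [0.4, 0.4, -3.0]
gripper_width: 0.196
grasp_force: 39.8
```

```bash
python3 d.py .5985 .0796 .0675
```

```text
eef [0.597  0.0799 0.0836] shift [-1.4 -0.6 16.1] turn [ 0. -0.  0.]
```

Call:
jog_arm:
  rows:
    - {"fingers":8,"x":-1.4,"y":-0.5,"z":6,"ax":0,"ay":0,"az":0}
    - {"fingers":8,"x":0,"y":0,"z":6,"ax":0,"ay":0,"az":0}
    - {"fingers":8,"x":0,"y":0,"z":3,"ax":0,"ay":0,"az":0}
    - {"fingers":8,"x":0,"y":0,"z":1,"ax":0,"ay":0,"az":0}
    - {"fingers":8,"x":0,"y":0,"z":0,"ax":0,"ay":0,"az":0}
    - {"fingers":8,"x":0,"y":0,"z":0,"ax":0,"ay":0,"az":0}
    - {"fingers":8,"x":0,"y":0,"z":0,"ax":0,"ay":0,"az":0}
    - {"fingers":8,"x":0,"y":0,"z":0,"ax":0,"ay":0,"az":0}

```text
t: 35.6
eef_pos: [0.5988, 0.0797, 0.0697]
tool_rot: [0.0, -0.091, 0.996, 0.0]
contact_force: [-6.6, -2.1, 18.4]
gripper_width: 0.202
grasp_force: 42.4
```

Call:
jog_arm:
  rows:
    - {"fingers":8,"x":0,"y":0,"z":-1.5,"ax":0,"ay":0,"az":0}
    - {"fingers":45,"x":0,"y":0,"z":0,"ax":0,"ay":0,"az":0}
    - {"fingers":45,"x":0,"y":0,"z":0,"ax":0,"ay":0,"az":0}
    - {"fingers":45,"x":0,"y":0,"z":0,"ax":0,"ay":0,"az":0}
    - {"fingers":45,"x":0,"y":0,"z":-25,"ax":0,"ay":0,"az":0}
    - {"fingers":45,"x":0,"y":0,"z":-45,"ax":0,"ay":0,"az":0}
    - {"fingers":45,"x":0,"y":0,"z":-45,"ax":0,"ay":0,"az":0}
    - {"fingers":45,"x":0,"y":0,"z":0,"ax":0,"ay":0,"az":0}

```text
t: 36.4
eef_pos: [0.6026, 0.0803, 0.1906]
tool_rot: [0.006, -0.091, 0.996, 0.001]
contact_force: [0.5, -0.1, -0.1]
gripper_width: 0.524
grasp_force: 0.0
```

Call:
jog_arm:
  rows:
    - {"fingers":45,"x":9.5,"y":-43.2,"z":0,"ax":0,"ay":0,"az":0}
    - {"fingers":45,"x":9.5,"y":-43.2,"z":0,"ax":0,"ay":0,"az":0}
    - {"fingers":45,"x":9.5,"y":-43.2,"z":0,"ax":0,"ay":0,"az":0}
    - {"fingers":45,"x":9.5,"y":-43.2,"z":0,"ax":0,"ay":0,"az":0}
    - {"fingers":45,"x":9.5,"y":-43.2,"z":0,"ax":0,"ay":0,"az":0}
    - {"fingers":45,"x":9.5,"y":-43.2,"z":0,"ax":0,"ay":0,"az":0}
    - {"fingers":45,"x":9.5,"y":-43.2,"z":0,"ax":0,"ay":0,"az":0}
    - {"fingers":45,"x":9.5,"y":-43.2,"z":0,"ax":0,"ay":0,"az":0}

```text
t: 37.2
eef_pos: [0.5864, -0.2757, 0.1835]
tool_rot: [-0.0, -0.092, 0.996, 0.0]
contact_force: [0.3, 0.2, 0.3]
gripper_width: 0.525
grasp_force: 0.0
```

Call:
jog_arm:
  rows:
    - {"fingers":45,"x":0,"y":0,"z":0,"ax":0,"ay":0,"az":0}
    - {"fingers":45,"x":0,"y":0,"z":0,"ax":0,"ay":0,"az":0}
    - {"fingers":45,"x":0,"y":0,"z":0,"ax":0,"ay":0,"az":0}
    - {"fingers":45,"x":0,"y":0,"z":0,"ax":0,"ay":0,"az":0}
    - {"fingers":45,"x":0,"y":0,"z":0,"ax":0,"ay":0,"az":0}
    - {"fingers":45,"x":0,"y":0,"z":0,"ax":0,"ay":0,"az":0}
    - {"fingers":45,"x":0,"y":0,"z":0,"ax":0,"ay":0,"az":0}
    - {"fingers":45,"x":0,"y":0,"z":0,"ax":0,"ay":0,"az":0}

```text
t: 38.0
eef_pos: [0.5868, -0.2738, 0.1841]
tool_rot: [0.0, -0.092, 0.996, -0.0]
contact_force: [-0.1, -0.4, 0.6]
gripper_width: 0.529
grasp_force: 0.0
```

```bash
python3 d.py .5869 -.2741 .0645
```

```text
eef [ 0.5868 -0.2738  0.1841] shift [ -0.   -0.3 119.6] turn [-0.  0.  0.]
```

Call:
jog_arm:
  rows:
    - {"fingers":45,"x":0,"y":-0.3,"z":35,"ax":0,"ay":0,"az":0}
    - {"fingers":45,"x":0,"y":0,"z":40,"ax":0,"ay":0,"az":0}
    - {"fingers":45,"x":0,"y":0,"z":35,"ax":0,"ay":0,"az":0}
    - {"fingers":45,"x":0,"y":0,"z":9,"ax":0,"ay":0,"az":0}
    - {"fingers":45,"x":0,"y":0,"z":0,"ax":0,"ay":0,"az":0}
    - {"fingers":8,"x":0,"y":0,"z":0,"ax":0,"ay":0,"az":0}
    - {"fingers":8,"x":0,"y":0,"z":0,"ax":0,"ay":0,"az":0}
    - {"fingers":8,"x":0,"y":0,"z":0,"ax":0,"ay":0,"az":0}

```text
t: 38.8
eef_pos: [0.5883, -0.2748, 0.0672]
tool_rot: [0.002, -0.092, 0.996, -0.001]
contact_force: [-0.1, 1.3, 5.8]
gripper_width: 0.2
grasp_force: 39.4
```

Call:
jog_arm:
  rows:
    - {"fingers":8,"x":0,"y":0,"z":-35,"ax":0,"ay":0,"az":0}
    - {"fingers":8,"x":0,"y":0,"z":-35,"ax":0,"ay":0,"az":0}
    - {"fingers":8,"x":-10.7,"y":38.3,"z":0,"ax":0,"ay":0,"az":0}
    - {"fingers":8,"x":-10.7,"y":38.3,"z":0,"ax":0,"ay":0,"az":0}
    - {"fingers":8,"x":-10.7,"y":38.3,"z":0,"ax":0,"ay":0,"az":0}
    - {"fingers":8,"x":-10.7,"y":38.3,"z":0,"ax":0,"ay":0,"az":0}
    - {"fingers":8,"x":-10.7,"y":38.3,"z":0,"ax":0,"ay":0,"az":0}
    - {"fingers":8,"x":-10.7,"y":38.3,"z":0,"ax":0,"ay":0,"az":0}

```text
t: 39.6
eef_pos: [0.6077, -0.0351, 0.1355]
tool_rot: [0.0, -0.092, 0.996, -0.0]
contact_force: [0.3, 0.2, -3.8]
gripper_width: 0.196
grasp_force: 39.9
```

Call:
jog_arm:
  rows:
    - {"fingers":8,"x":0,"y":0,"z":0,"ax":0,"ay":0,"az":0}
    - {"fingers":8,"x":0,"y":0,"z":25,"ax":0,"ay":0,"az":0}
    - {"fingers":8,"x":0,"y":0,"z":25,"ax":0,"ay":0,"az":0}
    - {"fingers":8,"x":0,"y":0,"z":0,"ax":0,"ay":0,"az":0}
    - {"fingers":8,"x":0,"y":0,"z":0,"ax":0,"ay":0,"az":0}
    - {"fingers":8,"x":0,"y":0,"z":0,"ax":0,"ay":0,"az":0}
    - {"fingers":8,"x":0,"y":0,"z":0,"ax":0,"ay":0,"az":0}
    - {"fingers":8,"x":0,"y":0,"z":0,"ax":0,"ay":0,"az":0}

```text
t: 40.4
eef_pos: [0.6087, -0.0367, 0.0862]
tool_rot: [0.001, -0.092, 0.996, -0.0]
contact_force: [0.5, -0.1, -3.7]
gripper_width: 0.2
grasp_force: 39.8
```

```bash
python3 d.py .6083 -.0360 .0685
```

```text
eef [ 0.6087 -0.0367  0.0862] shift [ 0.3  0.8 17.7] turn [-0.   0.1  0. ]
```

Call:
jog_arm:
  rows:
    - {"fingers":8,"x":0.3,"y":0.7,"z":6,"ax":0,"ay":0,"az":0}
    - {"fingers":8,"x":0,"y":0,"z":6,"ax":0,"ay":0,"az":0}
    - {"fingers":8,"x":0,"y":0,"z":3,"ax":0,"ay":0,"az":0}
    - {"fingers":8,"x":0,"y":0,"z":1,"ax":0,"ay":0,"az":0}
    - {"fingers":8,"x":0,"y":0,"z":0,"ax":0,"ay":0,"az":0}
    - {"fingers":8,"x":0,"y":0,"z":0,"ax":0,"ay":0,"az":0}
    - {"fingers":8,"x":0,"y":0,"z":0,"ax":0,"ay":0,"az":0}
    - {"fingers":8,"x":0,"y":0,"z":0,"ax":0,"ay":0,"az":0}

```text
t: 41.2
eef_pos: [0.6079, -0.0355, 0.0711]
tool_rot: [0.0, -0.092, 0.996, 0.0]
contact_force: [-6.6, 1.2, 16.8]
gripper_width: 0.201
grasp_force: 42.4
```

Call:
jog_arm:
  rows:
    - {"fingers":8,"x":0,"y":0,"z":-1.3,"ax":0,"ay":0,"az":0}
    - {"fingers":45,"x":0,"y":0,"z":0,"ax":0,"ay":0,"az":0}
    - {"fingers":45,"x":0,"y":0,"z":0,"ax":0,"ay":0,"az":0}
    - {"fingers":45,"x":0,"y":0,"z":0,"ax":0,"ay":0,"az":0}
    - {"fingers":45,"x":0,"y":0,"z":-25,"ax":0,"ay":0,"az":0}
    - {"fingers":45,"x":0,"y":0,"z":-45,"ax":0,"ay":0,"az":0}
    - {"fingers":45,"x":0,"y":0,"z":-45,"ax":0,"ay":0,"az":0}
    - {"fingers":45,"x":0,"y":0,"z":0,"ax":0,"ay":0,"az":0}

```text
t: 42.0
eef_pos: [0.6119, -0.0364, 0.1919]
tool_rot: [0.006, -0.091, 0.996, -0.0]
contact_force: [-0.1, 0.7, -0.2]
gripper_width: 0.53
grasp_force: 0.0
```

Call:
jog_arm:
  rows:
    - {"fingers":45,"x":25.2,"y":-27.2,"z":0,"ax":0,"ay":0,"az":0}
    - {"fingers":45,"x":25.2,"y":-27.2,"z":0,"ax":0,"ay":0,"az":0}
    - {"fingers":45,"x":25.2,"y":-27.2,"z":0,"ax":0,"ay":0,"az":0}
    - {"fingers":45,"x":25.2,"y":-27.2,"z":0,"ax":0,"ay":0,"az":0}
    - {"fingers":45,"x":25.2,"y":-27.2,"z":0,"ax":0,"ay":0,"az":0}
    - {"fingers":45,"x":25.2,"y":-27.2,"z":0,"ax":0,"ay":0,"az":0}
    - {"fingers":45,"x":25.2,"y":-27.2,"z":0,"ax":0,"ay":0,"az":0}
    - {"fingers":45,"x":25.2,"y":-27.2,"z":0,"ax":0,"ay":0,"az":0}

```text
t: 42.8
eef_pos: [0.4481, -0.288, 0.185]
tool_rot: [-0.0, -0.092, 0.996, -0.0]
contact_force: [0.1, 0.3, -0.1]
gripper_width: 0.527
grasp_force: 0.0
```

Call:
jog_arm:
  rows:
    - {"fingers":45,"x":0,"y":0,"z":0,"ax":0,"ay":0,"az":0}
    - {"fingers":45,"x":0,"y":0,"z":0,"ax":0,"ay":0,"az":0}
    - {"fingers":45,"x":0,"y":0,"z":0,"ax":0,"ay":0,"az":0}
    - {"fingers":45,"x":0,"y":0,"z":0,"ax":0,"ay":0,"az":0}
    - {"fingers":45,"x":0,"y":0,"z":0,"ax":0,"ay":0,"az":0}
    - {"fingers":45,"x":0,"y":0,"z":0,"ax":0,"ay":0,"az":0}
    - {"fingers":45,"x":0,"y":0,"z":0,"ax":0,"ay":0,"az":0}
    - {"fingers":45,"x":0,"y":0,"z":0,"ax":0,"ay":0,"az":0}

```text
t: 43.6
eef_pos: [0.4492, -0.2866, 0.1854]
tool_rot: [0.0, -0.092, 0.996, 0.0]
contact_force: [-0.8, -0.5, -0.2]
gripper_width: 0.529
grasp_force: 0.0
```

```bash
python3 d.py .4494 -.2861 .0620
```

```text
eef [ 0.4492 -0.2866  0.1854] shift [ -0.3   0.5 123.4] turn [0. 0. 0.]
```

Call:
jog_arm:
  rows:
    - {"fingers":45,"x":-0.3,"y":0.5,"z":35,"ax":0,"ay":0,"az":0}
    - {"fingers":45,"x":0,"y":0,"z":40,"ax":0,"ay":0,"az":0}
    - {"fingers":45,"x":0,"y":0,"z":35,"ax":0,"ay":0,"az":0}
    - {"fingers":45,"x":0,"y":0,"z":13,"ax":0,"ay":0,"az":0}
    - {"fingers":45,"x":0,"y":0,"z":0,"ax":0,"ay":0,"az":0}
    - {"fingers":8,"x":0,"y":0,"z":0,"ax":0,"ay":0,"az":0}
    - {"fingers":8,"x":0,"y":0,"z":0,"ax":0,"ay":0,"az":0}
    - {"fingers":8,"x":0,"y":0,"z":0,"ax":0,"ay":0,"az":0}

```text
t: 44.4
eef_pos: [0.4505, -0.2868, 0.064]
tool_rot: [0.001, -0.092, 0.996, -0.001]
contact_force: [-0.1, -0.2, 3.6]
gripper_width: 0.204
grasp_force: 39.2
```

Call:
jog_arm:
  rows:
    - {"fingers":8,"x":0,"y":0,"z":-35,"ax":0,"ay":0,"az":0}
    - {"fingers":8,"x":0,"y":0,"z":-35,"ax":0,"ay":0,"az":0}
    - {"fingers":8,"x":-24.2,"y":39,"z":0,"ax":0,"ay":0,"az":0}
    - {"fingers":8,"x":-24.2,"y":39,"z":0,"ax":0,"ay":0,"az":0}
    - {"fingers":8,"x":-24.2,"y":39,"z":0,"ax":0,"ay":0,"az":0}
    - {"fingers":8,"x":-24.2,"y":39,"z":0,"ax":0,"ay":0,"az":0}
    - {"fingers":8,"x":-24.2,"y":39,"z":0,"ax":0,"ay":0,"az":0}
    - {"fingers":8,"x":-24.2,"y":39,"z":0,"ax":0,"ay":0,"az":0}

```text
t: 45.2
eef_pos: [0.5497, -0.0279, 0.1331]
tool_rot: [0.0, -0.092, 0.996, -0.0]
contact_force: [0.5, -0.9, -2.7]
gripper_width: 0.2
grasp_force: 39.8
```

Call:
jog_arm:
  rows:
    - {"fingers":8,"x":-24.2,"y":39,"z":0,"ax":0,"ay":0,"az":0}
    - {"fingers":8,"x":0,"y":0,"z":0,"ax":0,"ay":0,"az":0}
    - {"fingers":8,"x":0,"y":0,"z":0,"ax":0,"ay":0,"az":0}
    - {"fingers":8,"x":0,"y":0,"z":25,"ax":0,"ay":0,"az":0}
    - {"fingers":8,"x":0,"y":0,"z":25,"ax":0,"ay":0,"az":0}
    - {"fingers":8,"x":0,"y":0,"z":0,"ax":0,"ay":0,"az":0}
    - {"fingers":8,"x":0,"y":0,"z":0,"ax":0,"ay":0,"az":0}
    - {"fingers":8,"x":0,"y":0,"z":0,"ax":0,"ay":0,"az":0}

```text
t: 46.0
eef_pos: [0.5669, 0.0123, 0.0838]
tool_rot: [0.001, -0.091, 0.996, -0.0]
contact_force: [0.3, 0.4, -2.9]
gripper_width: 0.196
grasp_force: 39.8
```

```bash
python3 d.py .5665 .0131 .0665
```

```text
eef [0.5669 0.0123 0.0838] shift [ 0.3  0.8 17.3] turn [-0.   0.1 -0.1]
```

Call:
jog_arm:
  rows:
    - {"fingers":8,"x":0.5,"y":0.7,"z":6,"ax":0,"ay":0,"az":0}
    - {"fingers":8,"x":0,"y":0,"z":6,"ax":0,"ay":0,"az":0}
    - {"fingers":8,"x":0,"y":0,"z":3,"ax":0,"ay":0,"az":0}
    - {"fingers":8,"x":0,"y":0,"z":1,"ax":0,"ay":0,"az":0}
    - {"fingers":8,"x":0,"y":0,"z":0,"ax":0,"ay":0,"az":0}
    - {"fingers":8,"x":0,"y":0,"z":0,"ax":0,"ay":0,"az":0}
    - {"fingers":8,"x":0,"y":0,"z":0,"ax":0,"ay":0,"az":0}
    - {"fingers":8,"x":0,"y":0,"z":0,"ax":0,"ay":0,"az":0}

```text
t: 46.8
eef_pos: [0.5657, 0.0139, 0.068]
tool_rot: [0.0, -0.092, 0.996, 0.0]
contact_force: [-5.3, 1.0, 15.1]
gripper_width: 0.197
grasp_force: 41.8
```

Call:
jog_arm:
  rows:
    - {"fingers":8,"x":0,"y":0,"z":-1.3,"ax":0,"ay":0,"az":0}
    - {"fingers":45,"x":0,"y":0,"z":0,"ax":0,"ay":0,"az":0}
    - {"fingers":45,"x":0,"y":0,"z":0,"ax":0,"ay":0,"az":0}
    - {"fingers":45,"x":0,"y":0,"z":0,"ax":0,"ay":0,"az":0}
    - {"fingers":45,"x":0,"y":0,"z":-25,"ax":0,"ay":0,"az":0}
    - {"fingers":45,"x":0,"y":0,"z":-45,"ax":0,"ay":0,"az":0}
    - {"fingers":45,"x":0,"y":0,"z":-45,"ax":0,"ay":0,"az":0}
    - {"fingers":45,"x":0,"y":7,"z":-47,"ax":0,"ay":0,"az":0}

```text
t: 47.6
eef_pos: [0.5638, 0.0195, 0.231]
tool_rot: [-0.0, -0.091, 0.996, -0.0]
contact_force: [1.4, 0.2, -0.1]
gripper_width: 0.524
grasp_force: 0.0
```

Call:
jog_arm:
  rows:
    - {"fingers":45,"x":0,"y":0,"z":0,"ax":0,"ay":0,"az":0}
    - {"fingers":45,"x":0,"y":0,"z":0,"ax":0,"ay":0,"az":0}
    - {"fingers":45,"x":0,"y":0,"z":0,"ax":0,"ay":0,"az":0}
    - {"fingers":45,"x":0,"y":0,"z":0,"ax":0,"ay":0,"az":0}
    - {"fingers":45,"x":0,"y":0,"z":0,"ax":0,"ay":0,"az":0}
    - {"fingers":45,"x":0,"y":0,"z":0,"ax":0,"ay":0,"az":0}
    - {"fingers":45,"x":0,"y":0,"z":0,"ax":0,"ay":0,"az":0}
    - {"fingers":45,"x":0,"y":0,"z":0,"ax":0,"ay":0,"az":0}

```text
t: 48.4
eef_pos: [0.5641, 0.0205, 0.2295]
tool_rot: [-0.0, -0.092, 0.996, -0.0]
contact_force: [-0.1, 0.3, 0.2]
gripper_width: 0.524
grasp_force: 0.0
```

Run:
```python
from h import *
w=cam('wrist'); print(bot.get_obs()['eef_pos'].round(4))
cv2.imwrite('pics/l.png',cv2.resize(w['pixels'][:,:,::-1],(768,576),interpolation=cv2.INTER_CUBIC))
for p in ([.597,.0794,.108],[.5637,.0151,.108],[.6121,-.0352,.108]): print((proj(w,p)*1.5).round(1))
```

```text
[0.5641 0.0206 0.2296]
[468.5 343. ]
[378.9 276.1]
[287.5 334. ]
```

View pics/l.png

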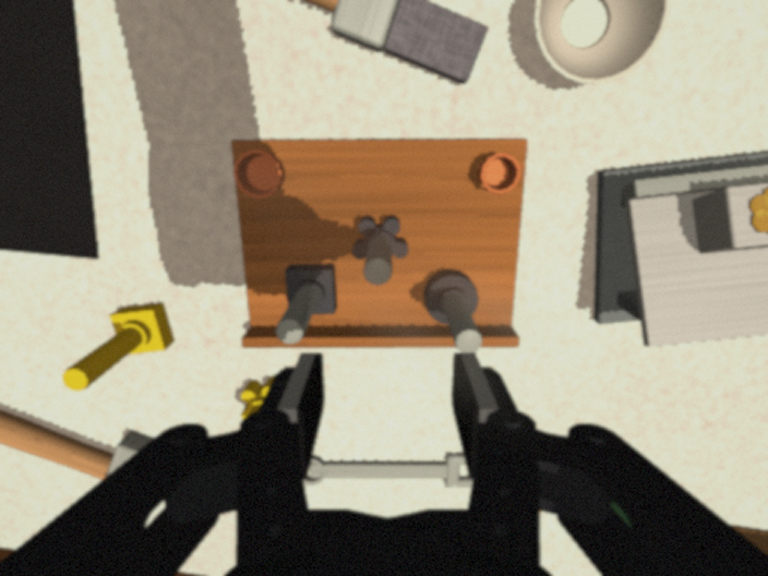

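Round (467,341), star (377,271) and square (290,330) all stand within 2–3 px (about 1–2 mm) of their starting pixels. The die is on the rest and the gripper is clear of everything, so I'll hand in.

```bash
python3 -c "
from station import bot
print(bot.hand_in())"
```

```text
the job is handed in; nothing more can be done
None
```

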